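# Put the boxed sharpening stone away in the safety-catch cupboard

### The arm

A 6-joint arm with a two-finger parallel gripper is mounted at the origin on the work surface. World frame = base frame: x ahead of the robot, y to its left, z up, the work surface at z = 0. Lengths are in m, angles in rad, forces in N, time in s.
With the tool pointing down it reaches from about 0.425 to 0.95 m from the base axis. Payload 3.5 kg.
Tool frame: the origin (TCP) lies on the centre line of the jaws, within the pads' length; the fingertips stand 11 mm ahead of it and the grasp point (between the pads) lies 8 mm behind it; y points along the fingers, x is the direction in which the jaws open and shut, and the axes are right-handed (so a half turn about y gives the same grasp; the last joint's range is limited). The gripper opens to 85 mm and grips with 20 to 120 N. Pads are 22 mm wide; open, the fingers measure 114 mm over their backs; the gripper's body (76 mm by 85 mm) begins 54 mm behind the grasp point. The pads swing forward as they close: fully open they stand 13 mm farther back than shut.
Start: joints at [-1.421, 0.286, 1.577, -0, 1.279, -0.15], TCP at [0.199, -0.645, 0.242] pointing down, gripper open.
Joint ranges: [-2.77, 2.77], [-0.9, 2.22], [0.21, 2.48], [-1.53, 4.67], [0.24, 2.81], [-2.84, 2.84]. Speed limits (rad/s): [2.79, 2.79, 3.14, 3.14, 3.14, 3.14].

### API

Orientations are given as a unit quaternion [x, y, z, w].
In Python, from plant import get_state, read_camera, sign_off gives the robot as it stands.
- The arm moves only by the shell command python3 -m inch 'ROWS' [FORCE]. ROWS is JSON, a list of rows, each an object of numbers: "ax", "ay", "az": the turn, a rotation vector about the tool's x, y, z in rad; "x", "y", "z": the shift along the tool's x, y, z in mm; "hand": the closure, from -1 (fully open) to 1 (shut). In form: [{"ax": .., "ay": .., "az": .., "x": .., "y": .., "z": .., "hand": ..}, ...]. A call has 1 to 5 rows; each row shifts and turns the commanded pose from where the row before left it, along the tool's axes as they then stand; what a row does not reach is not made up. A row lasts 1/12 s, in which the tool goes at most 41.7 mm and 7.16 degrees, less where a joint would pass 70% of its speed; a pose out of reach is approached as far as the arm can. A call with a gripper value outside its range is refused whole. The fingers move at their own pace and stop on an object; FORCE is the grip in N (left out, the last holds). Time passes only in rows, so rows that do not move let the fingers close. It gives the time, the measured TCP pose, the force and the opening at its end, in the units of the state.
- get_state(): the state, without advancing time (a new reading comes with each control period).
- read_camera(name): name is "scene" or "side" or "wrist"; returns a dict with "img" (480x640x3 uint8, red, green, blue), "fov_y" (degrees; the focal length in pixels is half the picture's height over the tangent of half this angle, whatever the lens; pixels are square), "cx", "cy" (the principal point, pixels), "T" (4x4, takes a point from camera to world coordinates); the wrist camera has in their place "T_tool_cam" (4x4, takes a point from camera to tool coordinates, whose origin is the TCP and whose axes are the tool frame's). Camera axes: x right, y down, z forward; pixel columns grow to the right and rows downward; lengths in m; the calibration is good to about 2 mm. A picture is of the moment at which its call begins: read the wrist's pose just before it. There is no depth.
- sign_off(): hands the job in, once; it reports no verdict.
The state is a dict: "time": time; "qpos": joint angles; "dq": joint speeds; "joint_efforts": joint torques, N m; "eef_pos": TCP position; "tcp_rot": TCP orientation; "contact_force": force on the tool from outside, world axes, zero at the start; "wrist_torque": the same for the moment, N m; "opening": opening from 0.0 (shut) to 1.0 (fully open).
Only numpy, scipy, OpenCV 4.12 (cv2) and the standard library are available. Lean on these libraries where they do the work, as an engineer would, in place of code of your own. Each camera call takes 0.05 s, during which the arm holds its last target. There are 200 camera calls.

### The job

Put the boxed sharpening stone away in the little bench cupboard. Pull the door ajar until its hidden safety catch stops it, press the catch down through the gap and keep pulling until the door stands wide open; then stand the stone box upright on the bench right against the cupboard's front ledge, facing the doorway, let go of it, and push high on it so that it tips over the ledge onto its side. Finish with the stone box lying flat wholly inside and the door fully shut with the catch sprung up again, and leave everything else where it is.

Things in the scene. Friction and masses are not known exactly. Their poses are not given: they have to be found in the camera images.
- cupboard: Small plywood cupboard fixed on the bench, 200 mm wide, 152 high, 165 deep. Origin: on the bench, mid-width, in the plane of the carcass front (the shut door's inner face). x points into the cupboard, y to its left (latch side), z up. Inside: y -88 to 88, x 0 to 155, z 15 to 140 mm. Roof board z 140 to 152, front edge at x = 0. White striker under it at x 0 to 10, y 25 to 95, down to z 128.
- doorway (a point): Middle of the front edge of the ledge, at its top: the cupboard's 15 mm thick floor board sticks out 45 mm in front of the carcass plane over the full width, passing under the door (cupboard x -45 to 0, top at z = 15 mm).
- hinge (a point): The door's vertical hinge axis at the cupboard's right front corner seen from the robot: cupboard x = 0, y = -100 mm; the point is 80 mm above the bench.
- door (a joint): Door angle, rad: 0 shut; grows as the left edge swings out towards the robot, to 1.95. Door 198 mm wide, 15 thick (in front of the carcass), z 18 to 150 mm. It stays where left (1 to 2 N at the bar moves it). With the catch up it stops at about 0.33, with a 48 mm gap to the roof edge at the catch. Pushed shut, the catch rides under the striker by itself (some 5 to 10 N) and springs up near home.
- door_bar (a point): Middle of the horizontal wooden pull bar on the door's outer face: 100 mm long, 12 thick, 14 high, top at z = 125 mm; 145 mm from the hinge along the door, 60 mm in front of its inner face. Between bar and door 39 mm is clear, open from above, 76 mm long between the end posts.
- catch (a joint): How far the catch is pressed down, m: 0 sprung up, 0.018 fully down. It must be down at least 0.012 to clear the striker; about 2.5 N starts it and 6 N holds it fully down. It springs up when let go.
- catch_pad (a point): Pressing point on the flat top of the white catch arm, 25 mm from the door's inner face: mid-gap when the catch stops the door. The arm, 30 mm wide, sits on the inner face 150 mm from the hinge and reaches 84 mm in, square to the door; upturned hook from 63 mm on. Its top is at z = 126 mm when up, 24 mm below the door's top edge. Moves with door and catch.
- stone_box: Loose wooden box with a sharpening stone inside, a block 45 x 55 x 115 mm, two wood tones, about 0.3 to 0.6 kg. It stands on end on the bench at the start. Origin: centre of its underside as it stands; x is its 45 mm direction, y its 55 mm direction, z its 115 mm length.
- stone_mid (a point): Centre of the stone box, 57.5 mm up its z axis from its origin.
- mallet: Bystander: turned wooden carving mallet standing on its head, 92 mm across, 245 mm tall; origin at its underside.
- gouge_a: Bystander: carving gouge lying flat, 250 mm long, light handle; origin where blade meets handle.
- gouge_b: Bystander: carving gouge lying flat, 260 mm long, dark handle; origin where blade meets handle.
- oil_bottle: Bystander: oil bottle standing left of the cupboard, 52 mm across, 130 mm tall; origin at its underside.
- wax_tin: Bystander: flat metal tin on the rear of the cupboard's roof, 64 mm across, 35 mm tall; origin at its underside.
- gauge: Bystander: wooden marking gauge, 190 x 55 x 50 mm, on the right; origin at its underside.
- offcut: Bystander: light wooden offcut 140 x 60 x 35 mm lying right of the cupboard; origin at its underside.
There are look-alikes about, which are no part of the job. Leave any turquoise or yellow look-alike of the stone_box alone.

How it is judged:
On the way, in this order (a step that is already met when the one before it is completed fails the run):
1. the door is pulled ajar with the catch still up, stopped by it (value of joint door between 0.26 and 0.4 rad and value of joint catch below 0.004 m), for 0.1 s.
2. the catch is pressed down while the door is pulled past it (value of joint door above 0.36 rad and value of joint catch above 0.01 m), for 0.04 s.
3. the door stands wide open (value of joint door above 1.2 rad), for 0.2 s.
4. the stone box stands upright and let go on the bench against the ledge (within about 25 mm of it), in front of the doorway (x of stone_mid in the frame of cupboard between -0.098 and -0.055 m and y of stone_mid in the frame of cupboard between -0.05 and 0.05 m and z of stone_mid in the frame of cupboard below 0.062 m and angle between stone_box's own z axis and vertical below 0.08 rad and contact force between the fingers and stone_box below 0.1 N), for 0.2 s.
5. the stone box lies on its side across the ledge or inside the doorway (x of stone_mid in the frame of cupboard above -0.04 m and z of stone_mid in the frame of cupboard below 0.052 m and angle between stone_box's own z axis and vertical between 1.45 and 1.69 rad), for 0.2 s.
At the end, for the whole second after the job is handed in: The door is shut (joint below 0.05 rad) with the catch up (below 4 mm), and the stone box lies flat (its long axis within about 7 degrees of level) at rest on the cupboard floor inside, its centre 20 to 140 mm behind the front plane (value of joint door below 0.05 rad and value of joint catch below 0.004 m and x of stone_mid in the frame of cupboard between 0.02 and 0.14 m and y of stone_mid in the frame of cupboard between -0.075 and 0.075 m and z of stone_mid in the frame of cupboard below 0.052 m and linear speed of stone_box below 0.02 m/s and angle between stone_box's own z axis and vertical between 1.45 and 1.69 rad); the robot touches nothing.
It fails at once if a bystander (mallet, gouges, oil bottle, wax tin, marking gauge, offcut) is pushed more than 30 mm from its place (distance of any of mallet, gouge_a, gouge_b, oil_bottle, wax_tin, gauge, offcut from where it was at the start of the episode above 0.03 m).
It also fails if it takes over 72 s, if anything falls off the work surface, if the arm or the gripper's body presses on something with over 40 N, if the wrist force passes 120 N, or if a joint passes its speed limit or range.

## Working session

There is one attempt and no reset: what is moved stays moved. The work goes in short steps, Python scripts to look and compute and a shell command to move; the robot and the scene stay as the last step left them, time stands still between calls to the robot, and variables do not carry over. Pictures are saved under pics/ and viewed, about 8 in all and at most 12, crops included, and the job is handed in when it is done.

```bash
ls; mkdir -p pics
cat > h.py <<'E'
import numpy as np, cv2
from plant import get_state, read_camera
def snap(n,f):
    c=read_camera(n); cv2.imwrite('pics/'+f,c['img'][:,:,::-1]); np.save('pics/'+n+'.npy',c,allow_pickle=True); return c
def K(c):
    f=240/np.tan(np.radians(c['fov_y'])/2); return f
def ray(c,u,v,T=None):
    T=np.array(c['T']) if T is None else T
    f=K(c); d=T[:3,:3]@np.array([(u-c['cx'])/f,(v-c['cy'])/f,1]); return T[:3,3],d
def onz(c,u,v,z,T=None):
    o,d=ray(c,u,v,T); return o+d*(z-o[2])/d[2]
def proj(c,p,T=None):
    T=np.array(c['T']) if T is None else T
    q=T[:3,:3].T@(np.array(p)-T[:3,3]); f=K(c); return c['cx']+f*q[0]/q[2],c['cy']+f*q[1]/q[2]
E
python3 - <<'E'
from h import *
s=get_state(); print(s)
for n in('scene','side'):
    c=snap(n,n+'0.png'); print(n,{k:c[k] for k in c if k!='img'})
a=cv2.imread('pics/scene0.png')
E
```

```text
pics
{'time': 0.0, 'qpos': array([-1.42100870e+00,  2.87207621e-01,  1.57817055e+00, -4.88661503e-05,
        1.27860896e+00, -1.50015751e-01]), 'dq': array([ 0.00183608, -0.00063027,  0.00170742, -0.00059458,  0.00045123,
        0.00106518]), 'joint_efforts': array([-1.20207547e-03, -4.05984914e+01, -2.92628038e+01, -1.72123446e-04,
        5.82180190e-03, -5.34832893e-06]), 'eef_pos': array([ 0.19926124, -0.64425664,  0.24092267]), 'tcp_rot': array([-0.56847891,  0.42032835, -0.41910785,  0.5696529 ]), 'contact_force': array([ 0.17635789,  0.643632  , -0.10564541]), 'wrist_torque': array([-0.01069549,  0.03631698, -0.07140818]), 'opening': 0.9978132167101054}
scene {'fov_y': 44.79408571509221, 'cx': 316.71818126131853, 'cy': 235.3066040713798, 'T': array([[ 0.35719634,  0.75970596, -0.54337614,  1.46882454],
       [ 0.93402029, -0.29308647,  0.20422149, -0.29003568],
       [-0.00410792, -0.58047151, -0.81427019,  1.50166728],
       [ 0.        ,  0.        ,  0.        ,  1.        ]])}
side {'fov_y': 55.08404606014017, 'cx': 317.05108198780493, 'cy': 244.62841710668215, 'T': array([[-0.83412071, -0.42528591,  0.3512471 ,  0.1296267 ],
       [-0.55138741,  0.62599394, -0.55145581,  0.7453239 ],
       [ 0.01464783, -0.65365395, -0.75665181,  1.02406501],
       [ 0.        ,  0.        ,  0.        ,  1.        ]])}
```

View pics/scene0.png

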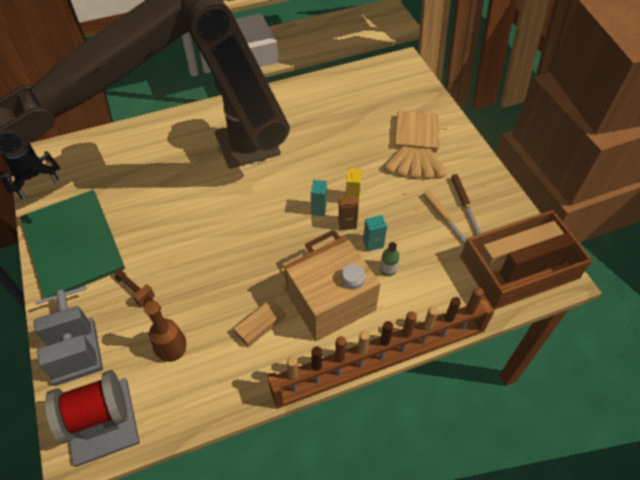

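View pics/side0.png

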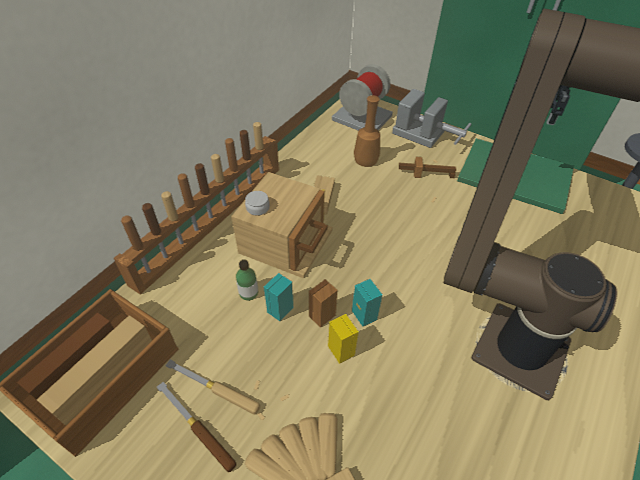

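The brown box is the stone: scene (348,212), side (322,303). Turquoise and yellow look-alikes stand around it. The cupboard is at scene (332,285) and side (280,225). I'll enlarge both views to pick corners.

Run:
```python
from h import *
a=cv2.imread('pics/scene0.png')[160:340,270:410]; b=cv2.imread('pics/side0.png')[165:365,225:390]
a=cv2.resize(a,None,fx=2.8,fy=2.8,interpolation=cv2.INTER_CUBIC); b=cv2.resize(b,None,fx=2.4,fy=2.4,interpolation=cv2.INTER_CUBIC)
o=np.zeros((510,800,3),np.uint8); o[:a.shape[0],:a.shape[1]]=a; o[:b.shape[0],400:400+b.shape[1]]=b
cv2.imwrite('pics/z0.png',o); print(a.shape,b.shape)
```

```text
(504, 392, 3) (480, 396, 3)
```

View pics/z0.png

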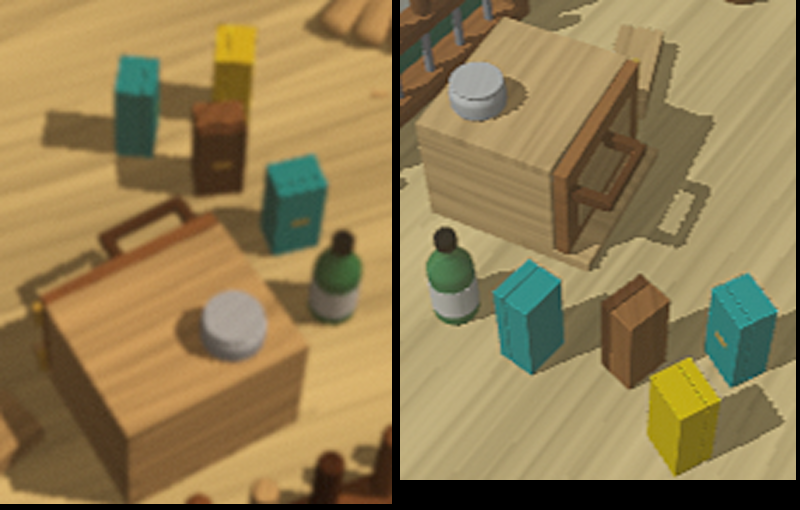

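Run:
```python
from h import *
S=np.load('pics/scene.npy',allow_pickle=True).item();D=np.load('pics/side.npy',allow_pickle=True).item()
a=lambda x,y:(270+(x+.5)/2.8-.5,160+(y+.5)/2.8-.5); b=lambda x,y:(225+(x-400+.5)/2.4-.5,165+(y+.5)/2.4-.5)
P=lambda n,c,uv,z:print(n,onz(c,*uv,z).round(4))
P('S RR',S,a(127,432),.152);P('S RL',S,a(306,346),.152);P('S FL',S,a(225,228),.152);P('S FR',S,a(48,302),.152)
P('D RL',D,b(418,122),.152);P('D RR',D,b(510,20),.152);P('D FL',D,b(555,170),.152);P('D FR',D,b(630,62),.152);
P('D ledge tip bottom L',D,b(590,270),.0);P('D ledge top',D,b(590,262),.015)
P('D bot RL',D,b(431,205),0)
for p in[(193,118),(245,115),(243,100),(197,103)]:P('S stone top',S,a(*p),.115)
for p in[(197,193),(244,190)]:P('S stone bot',S,a(*p),0)
for p in[(602,308),(640,277),(668,290),(635,322)]:P('D stone top',D,b(*p),.115)
for p in[(602,362),(630,387),(666,342)]:P('D stone bot',D,b(*p),0)
for p in[(527,373),(497,342),(560,335)]:P('D tq1 bot',D,b(*p),0)
for p in[(735,385),(708,348),(774,345)]:P('D tq2 bot',D,b(*p),0)
for p in[(680,474),(647,433),(717,440)]:P('D yel bot',D,b(*p),0)
P('bar ends',S,a(103,240),.125);P('bar ends',S,a(182,202),.125);P('D bar',D,b(580,190),.125);P('D bar',D,b(640,137),.125)
P('bottle',D,b(452,318),0)
```

```text
S RR [ 0.8008 -0.0452  0.152 ]
S RL [0.7761 0.148  0.152 ]
S FL [0.6208 0.1291 0.152 ]
S FR [ 0.6399 -0.0667  0.152 ]
D RL [0.7756 0.151  0.152 ]
D RR [ 0.7961 -0.0426  0.152 ]
D FL [0.6097 0.124  0.152 ]
D FR [ 0.6363 -0.0619  0.152 ]
D ledge tip bottom L [0.5694 0.119  0.    ]
D ledge top [0.5695 0.1188 0.015 ]
D bot RL [0.784  0.1461 0.    ]
S stone top [0.4504 0.1648 0.115 ]
S stone top [0.4669 0.2192 0.115 ]
S stone top [0.4467 0.2255 0.115 ]
S stone top [0.4325 0.1768 0.115 ]
S stone bot [0.469  0.1654 0.    ]
S stone bot [0.4844 0.2171 0.    ]
D stone top [0.4834 0.2215 0.115 ]
D stone top [0.4728 0.1681 0.115 ]
D stone top [0.4405 0.1659 0.115 ]
D stone top [0.447  0.2171 0.115 ]
D stone bot [0.4885 0.2137 0.    ]
D stone bot [0.4464 0.2227 0.    ]
D stone bot [0.4446 0.1533 0.    ]
D tq1 bot [0.5474 0.27   0.    ]
D tq1 bot [0.5981 0.2568 0.    ]
D tq1 bot [0.5463 0.2109 0.    ]
D tq2 bot [0.3549 0.1581 0.    ]
D tq2 bot [0.4024 0.1342 0.    ]
D tq2 bot [0.3443 0.0903 0.    ]
D yel bot [0.3499 0.2785 0.    ]
D yel bot [0.4021 0.2585 0.    ]
D yel bot [0.3381 0.225  0.    ]
bar ends [0.5727 0.0151 0.125 ]
bar ends [0.5573 0.1085 0.125 ]
D bar [0.5855 0.1131 0.125 ]
D bar [0.5748 0.0105 0.125 ]
bottle [0.6588 0.2597 0.    ]
```

```bash
cat >> h.py <<'E'
from scipy.spatial.transform import Rotation as Ro
O=np.array([.623,.030]); PSI=.115
def C(x,y,z):  # cupboard mm -> world m
    c,s=np.cos(PSI),np.sin(PSI); x,y,z=x/1e3,y/1e3,z/1e3
    return np.array([O[0]+c*x-s*y,O[1]+s*x+c*y,z])
def inC(p):
    c,s=np.cos(PSI),np.sin(PSI); d=np.array(p)[:2]-O; return np.array([c*d[0]+s*d[1],-s*d[0]+c*d[1],p[2]])*1e3
def cdir(v): return C(*(np.array(v)*1e3))-C(0,0,0)
def plan(pos,app,jaw):
    """rotation vector (tool axes) then shift mm (tool axes after the turn)"""
    s=get_state(); R=Ro.from_quat(s['tcp_rot']); app=np.array(app,float)/np.linalg.norm(app)
    jaw=np.array(jaw,float); jaw-=app*(jaw@app); jaw/=np.linalg.norm(jaw)
    best=None
    for sg in(1,-1):
        T=Ro.from_matrix(np.c_[sg*jaw,app,np.cross(sg*jaw,app)]); rv=(R.inv()*T).as_rotvec()
        if best is None or np.linalg.norm(rv)<np.linalg.norm(best[0]): best=(rv,T)
    rv,T=best; sh=T.inv().apply(pos-s['eef_pos'])*1e3
    print('t',round(s['time'],2),'pos',s['eef_pos'].round(4),'C',inC(s['eef_pos']).round(1),'F',s['contact_force'].round(1),'q',s['qpos'].round(2))
    print('turn',rv.round(3),'rows',round(np.linalg.norm(rv)/.12,1),'| shift mm',sh.round(1),'rows',round(np.linalg.norm(sh)/41,1), '| before-turn axes',(R.inv().apply(pos-s['eef_pos'])*1e3).round(1))
E
python3 - <<'E'
from h import *
s=get_state(); print(Ro.from_quat(s['tcp_rot']).as_matrix().round(3))
c=read_camera('wrist'); print(c['T_tool_cam'],c['fov_y'],c['cx'],c['cy'])
plan(C(-110,10,330),[0,0,-1],cdir([1,0,0]))
plan(C(-110,10,330),[0,0,-1],cdir([0,1,0]))
E
```

```text
[[ 0.295 -0.     0.955]
 [-0.955  0.002  0.295]
 [-0.002 -1.     0.   ]]
[[ 9.99999955e-01 -1.52874771e-04  2.58386685e-04 -3.97247717e-04]
 [-2.92201344e-04 -2.97966071e-01  9.54576417e-01 -1.32316345e-01]
 [-6.89401860e-05 -9.54576449e-01 -2.97966102e-01  7.60036550e-02]
 [ 0.00000000e+00  0.00000000e+00  0.00000000e+00  1.00000000e+00]] 66.93717864159048 317.4764581275661 236.88101309911394
t 0.15 pos [ 0.1993 -0.6444  0.2412] C [-498.3 -621.3  241.2] F [0.1 0.7 0. ] q [-1.42  0.29  1.58  0.    1.28 -0.15]
turn [-2.000e-03 -1.386e+00 -1.000e-03] rows 11.6 | shift mm [388.3 -88.8 631.3] rows 18.2 | before-turn axes [-549.4  -87.6  497.7]
t 0.15 pos [ 0.1993 -0.6444  0.2412] C [-498.3 -621.3  241.2] F [0.1 0.7 0. ] q [-1.42  0.29  1.58  0.    1.28 -0.15]
turn [-0.     0.185 -0.002] rows 1.5 | shift mm [-631.3  -88.8  388.3] rows 18.2 | before-turn axes [-549.4  -87.6  497.7]
```

```bash
python3 -m inch '[{"ay":-0.12,"y":-8},{"ay":-0.12,"y":-8},{"ay":-0.12,"y":-8},{"ay":-0.12,"y":-8},{"ay":-0.12,"y":-8}]' 40
python3 -m inch '[{"ay":-0.12,"y":-8},{"ay":-0.12,"y":-8},{"ay":-0.12,"y":-8},{"ay":-0.12,"y":-8},{"ay":-0.12,"y":-8}]'
python3 -m inch '[{"ay":-0.12,"y":-8},{"ay":-0.066},{"x":21,"z":34},{"x":21,"z":34},{"x":21,"z":34}]'
python3 -m inch '[{"x":21,"z":34},{"x":21,"z":34},{"x":21,"z":34},{"x":21,"z":34},{"x":21,"z":34}]'
python3 -m inch '[{"x":21,"z":34},{"x":21,"z":34},{"x":21,"z":34},{"x":21,"z":34},{"x":21,"z":34}]'
python3 -m inch '[{"x":21,"z":34},{"x":21,"z":34},{"x":21,"z":34},{"x":21,"z":34},{"x":21,"z":34}]'
python3 - <<'E'
from h import *
s=get_state();plan(C(-60,45,300),[0,0,-1],cdir([1,0,0]))
c=snap('wrist','w1.png'); R=Ro.from_quat(s['tcp_rot']).as_matrix(); T=np.eye(4);T[:3,:3]=R;T[:3,3]=s['eef_pos']; T=T@c['T_tool_cam']; np.save('pics/Tw1.npy',T); print(T.round(3))
E
```

```text
t 0.15 pos [ 0.1993 -0.6444  0.2412] C [-498.3 -621.3  241.2] F [0.1 0.7 0. ] q [-1.42  0.29  1.58  0.    1.28 -0.15]
turn [-2.000e-03 -1.386e+00 -1.000e-03] rows 11.6 | shift mm [438.3 -58.8 666.3] rows 19.5 | before-turn axes [-574.6  -57.6  553.3]
[[ 0.295 -0.912 -0.285  0.272]
 [-0.955 -0.282 -0.086 -0.622]
 [-0.002  0.298 -0.955  0.374]
 [ 0.     0.     0.     1.   ]]validation failed for argument at $[0]...
validation failed for argument at $[0]...
validation failed for argument at $[0]...
validation failed for argument at $[0]...
validation failed for argument at $[0]...
validation failed for argument at $[0]...
```

View pics/w1.png

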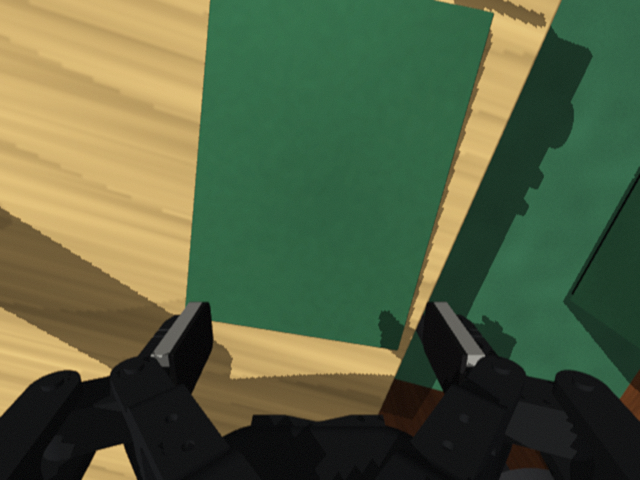

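The view shows only the green mat, with the fingers at (190,330) and (450,330): the arm hasn't moved, because each row needs all seven keys.

```bash
python3 -m inch '[{"ax":0,"ay":-0.12,"az":0,"x":0,"y":-8,"z":0,"hand":-1},{"ax":0,"ay":-0.12,"az":0,"x":0,"y":-8,"z":0,"hand":-1},{"ax":0,"ay":-0.12,"az":0,"x":0,"y":-8,"z":0,"hand":-1},{"ax":0,"ay":-0.12,"az":0,"x":0,"y":-8,"z":0,"hand":-1},{"ax":0,"ay":-0.12,"az":0,"x":0,"y":-8,"z":0,"hand":-1}]' 40
python3 -m inch '[{"ax":0,"ay":-0.12,"az":0,"x":0,"y":-8,"z":0,"hand":-1},{"ax":0,"ay":-0.12,"az":0,"x":0,"y":-8,"z":0,"hand":-1},{"ax":0,"ay":-0.12,"az":0,"x":0,"y":-8,"z":0,"hand":-1},{"ax":0,"ay":-0.12,"az":0,"x":0,"y":-8,"z":0,"hand":-1},{"ax":0,"ay":-0.12,"az":0,"x":0,"y":-8,"z":0,"hand":-1}]'
python3 -m inch '[{"ax":0,"ay":-0.12,"az":0,"x":0,"y":-8,"z":0,"hand":-1},{"ax":0,"ay":-0.066,"az":0,"x":0,"y":0,"z":0,"hand":-1},{"ax":0,"ay":0,"az":0,"x":21,"y":0,"z":34,"hand":-1},{"ax":0,"ay":0,"az":0,"x":21,"y":0,"z":34,"hand":-1},{"ax":0,"ay":0,"az":0,"x":21,"y":0,"z":34,"hand":-1}]'
for i in 1 2 3; do python3 -m inch '[{"ax":0,"ay":0,"az":0,"x":21,"y":0,"z":34,"hand":-1},{"ax":0,"ay":0,"az":0,"x":21,"y":0,"z":34,"hand":-1},{"ax":0,"ay":0,"az":0,"x":21,"y":0,"z":34,"hand":-1},{"ax":0,"ay":0,"az":0,"x":21,"y":0,"z":34,"hand":-1},{"ax":0,"ay":0,"az":0,"x":21,"y":0,"z":34,"hand":-1}]'; done
cat >> h.py <<'E'
def wsnap(f):
    s=get_state(); c=snap('wrist',f); T=np.eye(4);T[:3,:3]=Ro.from_quat(s['tcp_rot']).as_matrix();T[:3,3]=s['eef_pos']; c['T']=T@c['T_tool_cam']; np.save('pics/'+f+'.npy',c,allow_pickle=True); return c
E
python3 - <<'E'
from h import *
plan(C(-60,45,300),[0,0,-1],cdir([1,0,0])); wsnap('w2.png')
E
```

```text
time: 0.62
eef_pos: [0.1993, -0.6447, 0.2823]
tcp_rot: [-0.668, 0.231, -0.231, 0.669]
contact_force: [0.5, -0.3, 0.1]
opening: 0.997
time: 1.03
eef_pos: [0.1994, -0.6447, 0.3223]
tcp_rot: [-0.706, 0.023, -0.023, 0.707]
contact_force: [-0.4, -1.4, 0.0]
opening: 0.997
time: 1.45
eef_pos: [0.2503, -0.5352, 0.3293]
tcp_rot: [-0.705, -0.04, 0.04, 0.707]
contact_force: [0.6, -1.0, 0.9]
opening: 1.001
time: 1.87
eef_pos: [0.3354, -0.3534, 0.3301]
tcp_rot: [-0.706, -0.041, 0.04, 0.706]
contact_force: [1.2, -1.1, -0.1]
opening: 1.003
time: 2.28
eef_pos: [0.4201, -0.1725, 0.3304]
tcp_rot: [0.706, 0.041, -0.04, -0.706]
contact_force: [1.5, 0.4, -0.7]
opening: 1.002
time: 2.7
eef_pos: [0.5049, 0.0086, 0.3304]
tcp_rot: [0.706, 0.041, -0.041, -0.706]
contact_force: [0.1, -0.6, 0.8]
opening: 1.0
t 2.7 pos [0.5049 0.0086 0.3304] C [-119.7   -7.7  330.4] F [ 0.1 -0.6  0.8] q [-0.18 -0.15  1.88 -0.    1.41 -0.3 ]
turn [0. 0. 0.] rows 0.0 | shift mm [59.7 30.4 52.7] rows 2.1 | before-turn axes [59.7 30.4 52.7]
```

View pics/w2.png

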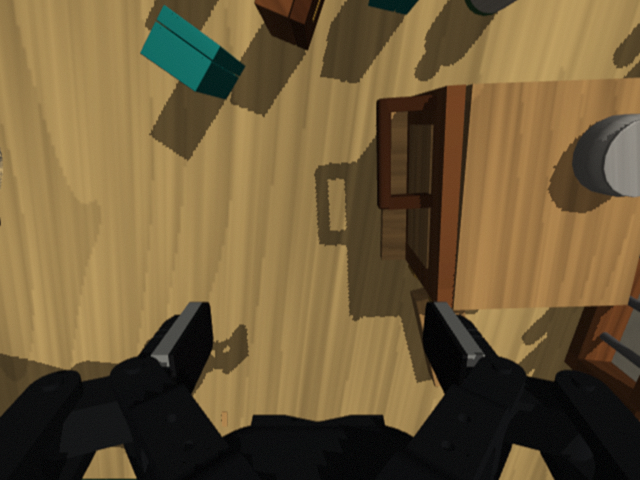

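Wrist view: roof front edge from (471,85) to (455,308), bar top outer edge from (377,99) to (379,208), door hiding part of the ledge. Refining the cupboard pose from these.

Run:
```python
from h import *
c=np.load('pics/w2.png.npy',allow_pickle=True).item()
L=onz(c,471,85,.152);Rr=onz(c,455,308,.152);print(L,Rr,np.linalg.norm(L-Rr))
d=(L-Rr)[:2];print('psi',np.arctan2(-d[0],d[1]),'mid',((L+Rr)/2).round(4))
for uv in[(377,99),(379,208),(391,101),(391,196),(443,92),(437,300)]: print(uv,onz(c,*uv,.125 if uv[0]<400 else .15).round(4), inC(onz(c,*uv,.125 if uv[0]<400 else .15)).round(1))
```

```text
[0.61362181 0.1274196  0.152     ] [ 0.64586738 -0.0675392   0.152     ] 0.1976074682052451
psi 0.16391294113769955 mid [0.6297 0.0299 0.152 ]
(377, 99) [0.5452 0.1107 0.125 ] [-68.   89.1 125. ]
(379, 208) [0.563 0.015 0.125] [-61.3  -8.  125. ]
(391, 101) [0.5576 0.1105 0.125 ] [-55.7  87.4 125. ]
(391, 196) [0.5723 0.0277 0.125 ] [-50.6   3.5 125. ]
(443, 92) [0.5933 0.12   0.15  ] [-19.2  92.8 150. ]
(437, 300) [ 0.6278 -0.0621  0.15  ] [ -5.8 -92.1 150. ]
```

Run:
```python
from h import *
from scipy.optimize import least_squares
S=np.load('pics/scene.npy',allow_pickle=True).item();D=np.load('pics/side.npy',allow_pickle=True).item();W=np.load('pics/w2.png.npy',allow_pickle=True).item()
a=lambda x,y:(270+(x+.5)/2.8-.5,160+(y+.5)/2.8-.5); b=lambda x,y:(225+(x-400+.5)/2.4-.5,165+(y+.5)/2.4-.5)
RR=(165,-100,152);RL=(165,100,152);FL=(0,100,152);FR=(0,-100,152)
obs=[(S,a(127,432),RR),(S,a(306,346),RL),(S,a(128,502),(165,-100,0)),(S,a(298,418),(165,100,0)),
(D,b(418,122),RL),(D,b(510,20),RR),(D,b(555,170),FL),(D,b(431,205),(165,100,0)),
(D,b(590,270),(-45,100,0)),(W,(471,85),FL),(W,(455,308),FR),
(W,(377,99),(-66,95,125)),(W,(379,208),(-66,-5,125)),(W,(443,92),(-15,98,150)),(W,(437,300),(-15,-98,150))]
def w(p,m):
    c,s=np.cos(p[2]),np.sin(p[2]);return np.array([p[0]+(c*m[0]-s*m[1])/1e3,p[1]+(s*m[0]+c*m[1])/1e3,m[2]/1e3])
f=lambda p:np.ravel([np.subtract(proj(c,w(p,m)),uv)/K(c)*1000 for c,uv,m in obs])
r=least_squares(f,[.623,.03,.14],loss='soft_l1',f_scale=3);print(r.x.round(4));print(f(r.x).reshape(-1,2).round(1))
```

```text
[0.6276 0.0286 0.1691]
[[  3.3   2.8]
 [  3.3  -2.8]
 [  3.1   3.4]
 [  0.5  -0.6]
 [ -0.7   2.7]
 [ -6.7  -2.9]
 [ -2.3   1.3]
 [  1.9   7.7]
 [  1.7   1.4]
 [-10.   -0.4]
 [ -5.8   5.7]
 [  4.3  -1.2]
 [ -0.1   6.9]
 [ 12.   -8.6]
 [ -1.1  21.9]]
```

```bash
sed -i 's/^O=.*/O=np.array([.628,.0285]); PSI=.165/' h.py
python3 - <<'E'
from h import *
plan(C(-60,45,180),[0,0,-1],cdir([1,0,0]))
E
```

```text
t 2.75 pos [0.5066 0.0142 0.3302] C [-122.1    5.8  330.2] F [-1.   1.6 -0. ] q [-0.18 -0.15  1.88  0.01  1.41 -0.3 ]
turn [-0.005 -0.045  0.003] rows 0.4 | shift mm [ 62.1 150.2  39.2] rows 4.1 | before-turn axes [ 59.9 150.6  41.1]
```

```bash
python3 -m inch '[{"ax":0,"ay":-0.045,"az":0,"x":0,"y":0,"z":0,"hand":0.1},{"ax":0,"ay":0,"az":0,"x":16,"y":34,"z":10,"hand":0.1},{"ax":0,"ay":0,"az":0,"x":16,"y":34,"z":10,"hand":0.1},{"ax":0,"ay":0,"az":0,"x":16,"y":34,"z":10,"hand":0.1},{"ax":0,"ay":0,"az":0,"x":14,"y":34,"z":9,"hand":0.1}]'
python3 -m inch '[{"ax":0,"ay":0,"az":0,"x":0,"y":0,"z":0,"hand":0.1},{"ax":0,"ay":0,"az":0,"x":0,"y":0,"z":0,"hand":0.1}]'
python3 - <<'E'
from h import *
plan(C(-60,45,112),[0,0,-1],cdir([1,0,0])); wsnap('w3.png')
E
```

```text
time: 3.17
eef_pos: [0.5602, 0.0556, 0.1931]
tcp_rot: [0.705, 0.057, -0.056, -0.705]
contact_force: [1.5, -0.5, 1.0]
opening: 0.449
time: 3.33
eef_pos: [0.5581, 0.0552, 0.1916]
tcp_rot: [-0.705, -0.055, 0.059, 0.705]
contact_force: [-0.2, -0.5, 0.6]
opening: 0.447
t 3.33 pos [0.5581 0.0552 0.1916] C [-64.6  37.8 191.6] F [-0.2 -0.5  0.6] q [-0.08  0.09  1.9  -0.    1.16 -0.24]
turn [-0.001 -0.004 -0.006] rows 0.1 | shift mm [ 4.6 79.6  7.2] rows 2.0 | before-turn axes [ 5.1 79.6  7.1]
```

View pics/w3.png

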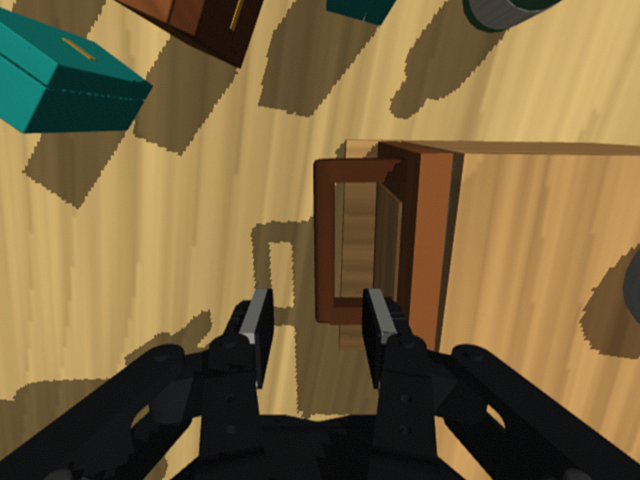

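The bar's outer edge is at x≈315, rows 160–322. Its inner edge is at x≈334, and the clear slot runs rows 182–298.

Run:
```python
from h import *
c=np.load('pics/w3.png.npy',allow_pickle=True).item()
P=[onz(c,*uv,.125) for uv in[(315,162),(316,321),(335,182),(334,298)]]
for p in P: print(p.round(4),inC(p).round(1))
for uv in[(420,152),(463,152),(440,350)]: p=onz(c,*uv,.150);print(p.round(4),inC(p).round(1))
d=P[0]-P[1];print(np.arctan2(-d[0],d[1]),np.linalg.norm(d))
```

```text
[0.5471 0.1109 0.125 ] [-66.3  94.6 125. ]
[0.563  0.0154 0.125 ] [-66.3  -2.2 125. ]
[0.5596 0.102  0.125 ] [-55.4  83.8 125. ]
[0.5713 0.0327 0.125 ] [-55.3  13.5 125. ]
[0.5947 0.1258 0.15  ] [-16.9 101.5 150. ]
[0.6145 0.1291 0.15  ] [  3.2 101.4 150. ]
[0.6316 0.0233 0.15  ] [  2.7  -5.7 150. ]
0.16548405213786962 0.09680239904511836
```

```bash
python3 -m inch '[{"ax":0,"ay":0,"az":0,"x":4.5,"y":10,"z":8,"hand":0.1},{"ax":0,"ay":0,"az":0,"x":0,"y":24,"z":0,"hand":0.1},{"ax":0,"ay":0,"az":0,"x":0,"y":24,"z":0,"hand":0.1},{"ax":0,"ay":0,"az":0,"x":0,"y":22,"z":0,"hand":0.1},{"ax":0,"ay":0,"az":0,"x":0,"y":0,"z":0,"hand":0.1}]'
python3 - <<'E'
from h import *
plan(C(-60-43.7-14,45-27,112),[0,0,-1],cdir([1,0,0]))
E
```

```text
time: 3.8
eef_pos: [0.5661, 0.0634, 0.1175]
tcp_rot: [0.705, 0.06, -0.053, -0.705]
contact_force: [0.1, -0.3, 0.2]
opening: 0.449
t 3.8 pos [0.5661 0.0634 0.1175] C [-55.3  44.6 117.5] F [ 0.1 -0.3  0.2] q [-0.07  0.19  1.94  0.    1.01 -0.23]
turn [ 0.001 -0.006  0.01 ] rows 0.1 | shift mm [-62.4   5.5 -26.6] rows 1.7 | before-turn axes [-62.3   4.9 -27. ]
```

```bash
python3 -m inch '[{"ax":0,"ay":0,"az":0,"x":-11,"y":1,"z":-4,"hand":0.1},{"ax":0,"ay":0,"az":0,"x":-11,"y":1,"z":-4,"hand":0.1},{"ax":0,"ay":0,"az":0,"x":-10,"y":1,"z":-5,"hand":0.1},{"ax":0,"ay":0,"az":0,"x":-10,"y":1,"z":-5,"hand":0.1},{"ax":0,"ay":0,"az":0,"x":-8,"y":0,"z":-5,"hand":0.1}]'
python3 -m inch '[{"ax":0,"ay":0,"az":0,"x":-4,"y":0,"z":-2,"hand":0.1},{"ax":0,"ay":0,"az":0,"x":0,"y":0,"z":0,"hand":0.1}]'
python3 - <<'E'
from h import *
plan(C(-60-43.7-14,45-27,112),[0,0,-1],cdir([1,0,0]))
E
```

```text
time: 4.22
eef_pos: [0.5176, 0.032, 0.1119]
tcp_rot: [0.705, 0.058, -0.055, -0.705]
contact_force: [2.4, -0.1, 0.3]
opening: 0.455
time: 4.38
eef_pos: [0.5161, 0.0308, 0.1118]
tcp_rot: [-0.704, -0.06, 0.052, 0.706]
contact_force: [9.0, 5.7, -2.5]
opening: 0.451
t 4.38 pos [0.5161 0.0308 0.1118] C [-110.    20.6  111.8] F [ 9.   5.7 -2.5] q [-0.14  0.08  2.07  0.01  0.98 -0.3 ]
turn [-0.002 -0.007  0.011] rows 0.1 | shift mm [-7.7 -0.2 -2.6] rows 0.2 | before-turn axes [-7.6 -0.3 -2.7]
```

```bash
python3 -m inch '[{"ax":0,"ay":0,"az":0,"x":8,"y":0,"z":2,"hand":0.1},{"ax":0,"ay":0,"az":0,"x":0,"y":-30,"z":0,"hand":0.1},{"ax":0,"ay":0,"az":0,"x":0,"y":-35,"z":0,"hand":0.1},{"ax":0,"ay":0,"az":0,"x":0,"y":-30,"z":0,"hand":1},{"ax":0,"ay":0,"az":0,"x":0,"y":0,"z":0,"hand":1}]'
python3 - <<'E'
from h import *
plan(C(-25,50,160),[0,0,-1],cdir([1,0,0])); wsnap('w4.png')
E
```

```text
time: 4.8
eef_pos: [0.5243, 0.0328, 0.2125]
tcp_rot: [0.706, 0.06, -0.053, -0.704]
contact_force: [0.7, -0.2, 0.2]
opening: 0.175
t 4.8 pos [0.5243 0.0328 0.2125] C [-101.6   21.3  212.5] F [ 0.7 -0.2  0.2] q [-0.13 -0.02  1.98 -0.    1.18 -0.29]
turn [ 0.003 -0.005  0.01 ] rows 0.1 | shift mm [76.6 52.5 28.7] rows 2.4 | before-turn axes [75.9 53.2 29.3]
```

View pics/w4.png

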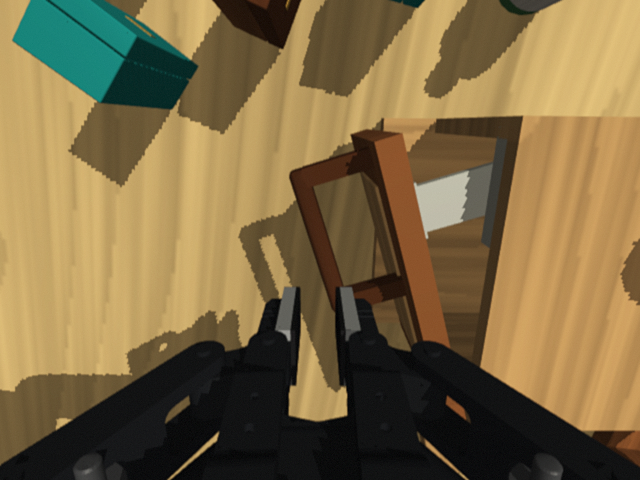

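The door is ajar. The white catch arm runs from (421,212) at the door to the dark striker edge at about (490,195).

Run:
```python
from h import *
c=np.load('pics/w4.png.npy',allow_pickle=True).item()
for uv in[(415,185),(428,238),(490,163),(487,222),(445,206)]: print(uv,inC(onz(c,*uv,.126)).round(1))
a=onz(c,403,137,.15);b=onz(c,448,360,.15);print('door inner top',inC(a).round(1),inC(b).round(1)); d=inC(a)-inC(b); print('theta',np.arctan2(-d[0],d[1]))
plan(C(-25,50,160),[0,0,-1],cdir([1,0,0]))
```

```text
(415, 185) [-41.6  61.6 126. ]
(428, 238) [-30.7  27.8 126. ]
(490, 163) [  2.3  74.5 126. ]
(487, 222) [  5.4  38.  126. ]
(445, 206) [-22.   48.5 126. ]
door inner top [-56.4  90.6 150. ] [-18.9 -45.6 150. ]
theta 0.26850884220457216
t 4.85 pos [0.5229 0.033  0.2095] C [-102.9   21.7  209.5] F [ 1.1  0.5 -0.2] q [-0.13 -0.02  1.98 -0.    1.18 -0.29]
turn [ 0.002 -0.005  0.006] rows 0.1 | shift mm [77.9 49.5 28.3] rows 2.4 | before-turn axes [77.5 49.9 28.9]
```

```bash
python3 -m inch '[{"ax":0,"ay":0,"az":0,"x":27,"y":0,"z":9,"hand":1},{"ax":0,"ay":0,"az":0,"x":27,"y":0,"z":9,"hand":1},{"ax":0,"ay":0,"az":0,"x":27,"y":10,"z":9,"hand":1},{"ax":0,"ay":0,"az":0,"x":0,"y":10,"z":0,"hand":1},{"ax":0,"ay":0,"az":0,"x":0,"y":0,"z":0,"hand":1}]'
python3 - <<'E'
from h import *
plan(C(-22,49,145),[0,0,-1],cdir([1,0,0]))
E
```

```text
time: 5.27
eef_pos: [0.5946, 0.0733, 0.1805]
tcp_rot: [-0.705, -0.054, 0.06, 0.705]
contact_force: [-0.8, 0.0, -0.3]
opening: 0.001
t 5.27 pos [0.5946 0.0733 0.1805] C [-25.6  49.7 180.5] F [-0.8  0.  -0.3] q [-0.05  0.18  1.82 -0.    1.15 -0.21]
turn [-0.002 -0.004 -0.009] rows 0.1 | shift mm [ 3.6 35.5 -0.7] rows 0.9 | before-turn axes [ 3.9 35.4 -0.7]
```

```bash
python3 -m inch '[{"ax":0,"ay":0,"az":0,"x":2,"y":16,"z":0,"hand":1},{"ax":0,"ay":0,"az":0,"x":0,"y":18,"z":0,"hand":1},{"ax":0,"ay":0,"az":0,"x":-5,"y":0,"z":0,"hand":1},{"ax":0,"ay":0,"az":0,"x":-5,"y":0,"z":0,"hand":1},{"ax":0,"ay":0,"az":0,"x":-3,"y":0,"z":0,"hand":1}]'
python3 -m inch '[{"ax":0,"ay":0,"az":0,"x":-3,"y":0,"z":0,"hand":1},{"ax":0,"ay":0,"az":0,"x":0,"y":0,"z":0,"hand":1}]'
python3 - <<'E'
from h import *
plan(C(-33,49,145),[0,0,-1],cdir([1,0,0]))
E
```

```text
time: 5.68
eef_pos: [0.5873, 0.0716, 0.1522]
tcp_rot: [-0.704, -0.059, 0.053, 0.705]
contact_force: [9.2, 4.2, -2.2]
opening: 0.003
time: 5.85
eef_pos: [0.5843, 0.0706, 0.1545]
tcp_rot: [0.705, 0.059, -0.054, -0.705]
contact_force: [3.9, 1.6, 4.4]
opening: 0.003
t 5.85 pos [0.5843 0.0706 0.1545] C [-36.2  48.7 154.5] F [3.9 1.6 4.4] q [-0.05  0.18  1.87  0.    1.08 -0.21]
turn [ 0.001 -0.005  0.007] rows 0.1 | shift mm [3.2 9.5 0.3] rows 0.2 | before-turn axes [3.1 9.5 0.4]
```

```bash
python3 -m inch '[{"ax":0,"ay":0,"az":0,"x":0,"y":0,"z":0,"hand":1},{"ax":0,"ay":0,"az":0,"x":0,"y":0,"z":0,"hand":1},{"ax":0,"ay":0,"az":0,"x":0,"y":0,"z":0,"hand":1}]'
python3 - <<'E'
from h import *
plan(C(-33,49,145),[0,0,-1],cdir([1,0,0])); c=snap('side','s5.png');w=wsnap('w5.png')
a=cv2.imread('pics/s5.png')[150:300,220:370]; b=cv2.imread('pics/w5.png')[60:480,250:640]
o=np.zeros((420,800,3),np.uint8);o[:405,:405]=cv2.resize(a,(405,405),interpolation=cv2.INTER_CUBIC);o[:,410:800]=b;cv2.imwrite('pics/z5.png',o)
E
```

```text
time: 6.1
eef_pos: [0.5843, 0.0706, 0.1544]
tcp_rot: [0.705, 0.058, -0.055, -0.705]
contact_force: [1.3, 0.5, 7.1]
opening: -0.002
t 6.1 pos [0.5843 0.0706 0.1544] C [-36.2  48.7 154.4] F [1.3 0.5 7.1] q [-0.05  0.18  1.87  0.    1.08 -0.21]
turn [ 0.001 -0.005  0.005] rows 0.1 | shift mm [3.2 9.4 0.3] rows 0.2 | before-turn axes [3.1 9.4 0.3]
```

View pics/z5.png

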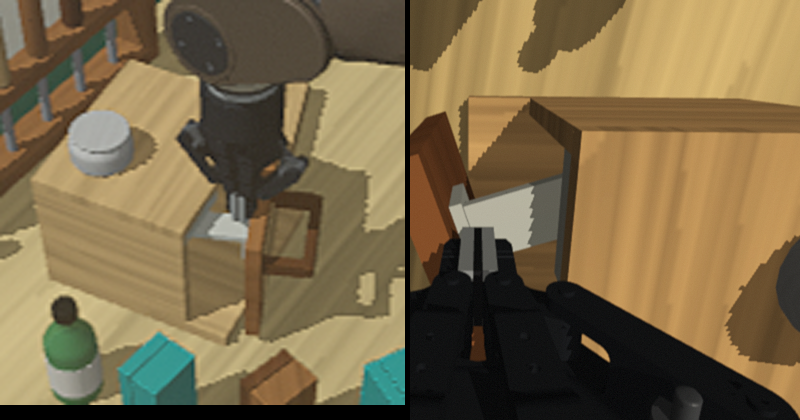

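The side and wrist views show the closed tip resting on a raised white mount at the catch arm's root, wrist crop (460,200). I'll move it 12 mm further into the gap, onto the flat pad.

```bash
python3 -m inch '[{"ax":0,"ay":0,"az":0,"x":0,"y":-12,"z":0,"hand":1},{"ax":0,"ay":0,"az":0,"x":8,"y":0,"z":0,"hand":1},{"ax":0,"ay":0,"az":0,"x":6,"y":0,"z":0,"hand":1},{"ax":0,"ay":0,"az":0,"x":0,"y":0,"z":0,"hand":1},{"ax":0,"ay":0,"az":0,"x":0,"y":0,"z":0,"hand":1}]'
python3 - <<'E'
from h import *
plan(C(-23,49,136),[0,0,-1],cdir([1,0,0]))
E
```

```text
time: 6.62
eef_pos: [0.5961, 0.0729, 0.1622]
tcp_rot: [-0.705, -0.055, 0.058, 0.705]
contact_force: [-0.7, -1.0, -0.5]
opening: -0.001
t 6.62 pos [0.5961 0.0729 0.1622] C [-24.2  49.  162.2] F [-0.7 -1.  -0.5] q [-0.05  0.2   1.83 -0.    1.11 -0.21]
turn [-0.    -0.005 -0.003] rows 0.0 | shift mm [ 1.2 26.2 -0. ] rows 0.6 | before-turn axes [ 1.3 26.2 -0. ]
```

```bash
python3 -m inch '[{"ax":0,"ay":0,"az":0,"x":1,"y":12,"z":0,"hand":1},{"ax":0,"ay":0,"az":0,"x":0,"y":10,"z":0,"hand":1},{"ax":0,"ay":0,"az":0,"x":0,"y":8,"z":0,"hand":1},{"ax":0,"ay":0,"az":0,"x":0,"y":0,"z":0,"hand":1},{"ax":0,"ay":0,"az":0,"x":0,"y":0,"z":0,"hand":1}]'
python3 -m inch '[{"ax":0,"ay":0,"az":0,"x":0,"y":4,"z":0,"hand":1},{"ax":0,"ay":0,"az":0,"x":0,"y":4,"z":0,"hand":1},{"ax":0,"ay":0,"az":0,"x":0,"y":0,"z":0,"hand":1},{"ax":0,"ay":0,"az":0,"x":0,"y":0,"z":0,"hand":1}]'
python3 - <<'E'
from h import *
plan(C(-23,49,119),[0,0,-1],cdir([1,0,0]))
E
```

```text
time: 7.03
eef_pos: [0.597, 0.0732, 0.1325]
tcp_rot: [-0.705, -0.056, 0.057, 0.705]
contact_force: [-1.7, 0.3, 2.7]
opening: 0.001
time: 7.37
eef_pos: [0.5979, 0.0734, 0.1257]
tcp_rot: [-0.705, -0.057, 0.056, 0.705]
contact_force: [-1.1, 1.8, 4.0]
opening: 0.002
t 7.37 pos [0.5979 0.0734 0.1257] C [-22.4  49.2 125.7] F [-1.1  1.8  4. ] q [-0.05  0.25  1.85  0.    1.04 -0.21]
turn [-0.    -0.005  0.   ] rows 0.0 | shift mm [-0.6  6.7 -0.2] rows 0.2 | before-turn axes [-0.6  6.7 -0.2]
```

```bash
python3 -m inch '[{"ax":0,"ay":0,"az":0,"x":0,"y":4,"z":0,"hand":1},{"ax":0,"ay":0,"az":0,"x":0,"y":3,"z":0,"hand":1},{"ax":0,"ay":0,"az":0,"x":0,"y":0,"z":0,"hand":1},{"ax":0,"ay":0,"az":0,"x":0,"y":0,"z":0,"hand":1}]'
python3 -m inch '[{"ax":0,"ay":0,"az":0,"x":-6,"y":0,"z":0,"hand":1},{"ax":0,"ay":0,"az":0,"x":-6,"y":0,"z":-1,"hand":1},{"ax":0,"ay":0,"az":0,"x":-6,"y":0,"z":-1,"hand":1},{"ax":0,"ay":0,"az":0,"x":-6,"y":0,"z":-2,"hand":1},{"ax":0,"ay":0,"az":0,"x":0,"y":0,"z":0,"hand":1}]'
python3 - <<'E'
from h import *
plan(C(-45,44,119),[0,0,-1],cdir([1,0,0]))
E
```

```text
time: 7.7
eef_pos: [0.5985, 0.0735, 0.1198]
tcp_rot: [-0.705, -0.057, 0.056, 0.705]
contact_force: [-1.2, 2.1, 7.1]
opening: 0.001
time: 8.12
eef_pos: [0.5755, 0.0644, 0.1199]
tcp_rot: [0.706, 0.058, -0.055, -0.704]
contact_force: [-0.3, -1.1, 6.2]
opening: -0.0
t 8.12 pos [0.5755 0.0644 0.1199] C [-45.9  44.  119.9] F [-0.3 -1.1  6.2] q [-0.06  0.21  1.91 -0.    1.02 -0.22]
turn [ 0.002 -0.005  0.003] rows 0.1 | shift mm [ 0.9  0.9 -0. ] rows 0.0 | before-turn axes [ 0.9  1.  -0. ]
```

```bash
python3 -m inch '[{"ax":0,"ay":0,"az":0,"x":-7,"y":0,"z":-3,"hand":1},{"ax":0,"ay":0,"az":0,"x":-7,"y":0,"z":-3,"hand":1},{"ax":0,"ay":0,"az":0,"x":-7,"y":0,"z":-3,"hand":1},{"ax":0,"ay":0,"az":0,"x":-8,"y":0,"z":-4,"hand":1},{"ax":0,"ay":0,"az":0,"x":-8,"y":0,"z":-5,"hand":1}]'
python3 - <<'E'
from h import *
plan(C(-92,20,119),[0,0,-1],cdir([1,0,0])); c=wsnap('w6.png')
b=c['img'][:,:,::-1]; cv2.imwrite('pics/w6s.png',cv2.resize(b,(480,360)))
E
```

```text
time: 8.53
eef_pos: [0.5429, 0.0411, 0.1202]
tcp_rot: [0.705, 0.059, -0.055, -0.704]
contact_force: [2.1, 0.5, 6.2]
opening: -0.001
t 8.53 pos [0.5429 0.0411 0.1202] C [-81.9  26.4 120.2] F [2.1 0.5 6.2] q [-0.11  0.13  2.   -0.    1.01 -0.27]
turn [ 0.002 -0.004  0.006] rows 0.1 | shift mm [-10.1   1.2  -6.4] rows 0.3 | before-turn axes [-10.1   1.2  -6.4]
```

View pics/w6s.png

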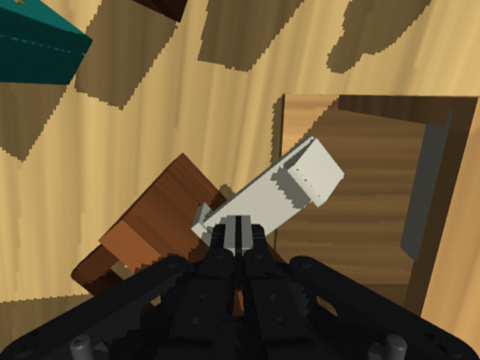

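The view shows the hook (240,125) clear of the striker, with the tip still on the pad against the door. I'll go on along the arc.

```bash
python3 -m inch '[{"ax":0,"ay":0,"az":0,"x":-9,"y":0,"z":-6,"hand":1},{"ax":0,"ay":0,"az":0,"x":-11,"y":0,"z":-10,"hand":1},{"ax":0,"ay":0,"az":0,"x":-11,"y":0,"z":-10,"hand":1},{"ax":0,"ay":0,"az":0,"x":-9,"y":0,"z":-12,"hand":1},{"ax":0,"ay":0,"az":0,"x":-9,"y":0,"z":-13,"hand":1}]'
python3 -m inch '[{"ax":0,"ay":0,"az":0,"x":-6,"y":0,"z":-14,"hand":1},{"ax":0,"ay":0,"az":0,"x":-5,"y":0,"z":-14,"hand":1},{"ax":0,"ay":0,"az":0,"x":-5,"y":0,"z":-14,"hand":1},{"ax":0,"ay":0,"az":0,"x":-2,"y":0,"z":-15,"hand":1},{"ax":0,"ay":0,"az":0,"x":-2,"y":0,"z":-15,"hand":1}]'
python3 -m inch '[{"ax":0,"ay":0,"az":0,"x":2,"y":0,"z":-12,"hand":1},{"ax":0,"ay":0,"az":0,"x":2,"y":0,"z":-12,"hand":1},{"ax":0,"ay":0,"az":0,"x":0,"y":0,"z":0,"hand":1}]'
python3 - <<'E'
from h import *
plan(C(-150,-120,119),[0,0,-1],cdir([1,0,0]))
E
```

```text
time: 9.0
eef_pos: [0.5021, -0.0172, 0.1198]
tcp_rot: [0.705, 0.058, -0.055, -0.704]
contact_force: [2.2, 1.6, 5.7]
opening: 0.001
time: 9.42
eef_pos: [0.4935, -0.0917, 0.1195]
tcp_rot: [0.705, 0.058, -0.055, -0.704]
contact_force: [2.6, 3.0, 5.7]
opening: -0.004
time: 9.67
eef_pos: [0.5014, -0.1166, 0.1198]
tcp_rot: [0.706, 0.057, -0.056, -0.703]
contact_force: [-1.7, -2.0, 6.3]
opening: 0.002
t 9.67 pos [ 0.5014 -0.1166  0.1198] C [-148.7 -122.3  119.8] F [-1.7 -2.   6.3] q [-0.42  0.07  2.06 -0.    1.   -0.58]
turn [ 0.004 -0.006  0.001] rows 0.1 | shift mm [-1.3  0.8  2.3] rows 0.1 | before-turn axes [-1.3  0.7  2.3]
```

```bash
python3 -m inch '[{"ax":0,"ay":0,"az":0,"x":2,"y":-10,"z":4,"hand":1},{"ax":0,"ay":0,"az":0,"x":0,"y":-30,"z":0,"hand":1},{"ax":0,"ay":0,"az":0,"x":0,"y":-40,"z":0,"hand":1},{"ax":0,"ay":0,"az":0,"x":0,"y":-40,"z":0,"hand":-1},{"ax":0,"ay":0,"az":0,"x":0,"y":0,"z":0,"hand":-1}]'
python3 - <<'E'
from h import *
plan(np.array([.457,.195,.24]),[0,0,-1],[.247,.969,0])
E
```

```text
time: 10.08
eef_pos: [0.5053, -0.1107, 0.2477]
tcp_rot: [0.707, 0.062, -0.052, -0.702]
contact_force: [0.7, 0.4, 1.8]
opening: 0.274
t 10.08 pos [ 0.5053 -0.1107  0.2477] C [-143.8 -117.1  247.7] F [0.7 0.4 1.8] q [-0.41 -0.08  1.96 -0.    1.24 -0.57]
turn [ 0.015 -1.161  0.007] rows 9.7 | shift mm [284.3   7.7 122.4] rows 7.6 | before-turn axes [  1.1   5.1 309.5]
```

```bash
python3 -m inch '[{"ax":0,"ay":-0.12,"az":0,"x":0,"y":0,"z":0,"hand":-1},{"ax":0,"ay":-0.12,"az":0,"x":0,"y":0,"z":0,"hand":-1},{"ax":0,"ay":-0.12,"az":0,"x":0,"y":0,"z":0,"hand":-1},{"ax":0,"ay":-0.12,"az":0,"x":0,"y":0,"z":0,"hand":-1},{"ax":0,"ay":-0.12,"az":0,"x":0,"y":0,"z":0,"hand":-1}]'
python3 -m inch '[{"ax":0,"ay":-0.12,"az":0,"x":0,"y":0,"z":0,"hand":-1},{"ax":0,"ay":-0.12,"az":0,"x":0,"y":0,"z":0,"hand":-1},{"ax":0,"ay":-0.12,"az":0,"x":0,"y":0,"z":0,"hand":-1},{"ax":0,"ay":-0.12,"az":0,"x":0,"y":0,"z":0,"hand":-1},{"ax":0,"ay":-0.08,"az":0,"x":0,"y":0,"z":0,"hand":-1}]'
python3 -m inch '[{"ax":0,"ay":0,"az":0,"x":36,"y":0,"z":15,"hand":-1},{"ax":0,"ay":0,"az":0,"x":36,"y":0,"z":15,"hand":-1},{"ax":0,"ay":0,"az":0,"x":36,"y":0,"z":15,"hand":-1},{"ax":0,"ay":0,"az":0,"x":36,"y":0,"z":15,"hand":-1},{"ax":0,"ay":0,"az":0,"x":36,"y":0,"z":15,"hand":-1}]'
python3 -m inch '[{"ax":0,"ay":0,"az":0,"x":36,"y":0,"z":16,"hand":-1},{"ax":0,"ay":0,"az":0,"x":36,"y":0,"z":16,"hand":-1},{"ax":0,"ay":0,"az":0,"x":32,"y":0,"z":16,"hand":-1},{"ax":0,"ay":0,"az":0,"x":0,"y":0,"z":0,"hand":-1},{"ax":0,"ay":0,"az":0,"x":0,"y":0,"z":0,"hand":-1}]'
python3 - <<'E'
from h import *
plan(np.array([.457,.195,.24]),[0,0,-1],[.247,.969,0]); wsnap('w7.png')
E
```

```text
time: 10.5
eef_pos: [0.5011, -0.1089, 0.2377]
tcp_rot: [-0.656, -0.264, 0.265, 0.656]
contact_force: [0.1, 0.3, -0.4]
opening: 0.974
time: 10.92
eef_pos: [0.5011, -0.1089, 0.2376]
tcp_rot: [-0.557, -0.435, 0.435, 0.558]
contact_force: [-0.8, 0.0, 0.4]
opening: 1.001
time: 11.33
eef_pos: [0.4725, 0.0853, 0.2379]
tcp_rot: [-0.559, -0.433, 0.434, 0.559]
contact_force: [1.1, -0.1, -1.5]
opening: 1.001
time: 11.75
eef_pos: [0.4517, 0.1979, 0.2377]
tcp_rot: [-0.558, -0.434, 0.435, 0.558]
contact_force: [0.7, 0.6, 0.1]
opening: 0.999
t 11.75 pos [0.4517 0.1979 0.2377] C [-146.1  196.1  237.7] F [0.7 0.6 0.1] q [ 0.21 -0.12  2.02 -0.    1.24 -1.12]
turn [-0.001  0.003 -0.001] rows 0.0 | shift mm [-1.5 -2.3 -5.9] rows 0.2 | before-turn axes [-1.5 -2.3 -5.9]
```

View pics/w7.png

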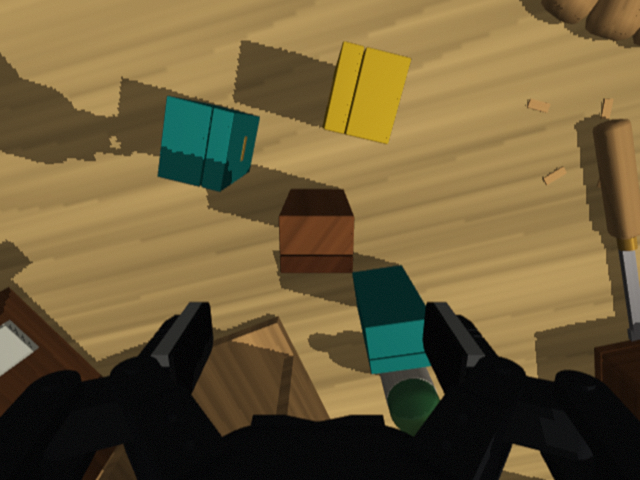

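The stone's top face is (280,215)-(353,272), square to the image, so the jaw direction is right. The cupboard doorway is at lower left.

Run:
```python
from h import *
c=np.load('pics/w7.png.npy',allow_pickle=True).item()
P=np.array([onz(c,*uv,.115) for uv in[(279.5,214.5),(353,214.5),(353,272),(280,272)]]);print(P.round(4),np.linalg.norm(P[0]-P[1]),np.linalg.norm(P[1]-P[2]))
B=np.array([onz(c,*uv,0) for uv in[(292,189),(342,189)]]);print(B.round(4))
m=P.mean(0);m[2]=.085-.008;print(m);plan(m,[0,0,-1],P[1]-P[0])
```

```text
[[0.4316 0.1748 0.115 ]
 [0.4446 0.2262 0.115 ]
 [0.4883 0.2166 0.115 ]
 [0.4749 0.1628 0.115 ]] 0.053071337282571 0.0448450375807846
[[0.4332 0.1756 0.    ]
 [0.4456 0.2253 0.    ]]
[0.45984749 0.19509976 0.077     ]
t 11.8 pos [0.4522 0.1968 0.2378] C [-145.8  194.8  237.8] F [-1.1 -1.3 -0.7] q [ 0.2  -0.12  2.02 -0.    1.24 -1.12]
turn [-0.001 -0.002 -0.001] rows 0.0 | shift mm [  0.3 160.8  -7.8] rows 3.9 | before-turn axes [  0.4 160.8  -7.9]
```

```bash
python3 -m inch '[{"ax":0,"ay":0,"az":0,"x":0,"y":20,"z":-8,"hand":-1},{"ax":0,"ay":0,"az":0,"x":0,"y":35,"z":0,"hand":-1},{"ax":0,"ay":0,"az":0,"x":0,"y":35,"z":0,"hand":-1},{"ax":0,"ay":0,"az":0,"x":0,"y":35,"z":0,"hand":-1},{"ax":0,"ay":0,"az":0,"x":0,"y":36,"z":0,"hand":-1}]'
python3 -m inch '[{"ax":0,"ay":0,"az":0,"x":0,"y":0,"z":0,"hand":-1},{"ax":0,"ay":0,"az":0,"x":0,"y":0,"z":0,"hand":1},{"ax":0,"ay":0,"az":0,"x":0,"y":0,"z":0,"hand":1},{"ax":0,"ay":0,"az":0,"x":0,"y":0,"z":0,"hand":1},{"ax":0,"ay":0,"az":0,"x":0,"y":0,"z":0,"hand":1}]' 40
python3 -m inch '[{"ax":0,"ay":0,"az":0,"x":0,"y":0,"z":0,"hand":1},{"ax":0,"ay":0,"az":0,"x":0,"y":0,"z":0,"hand":1}]'
python3 - <<'E'
from h import *
plan(C(-74,0,117),[0,0,-1],cdir([0,1,0]))
E
```

```text
time: 12.22
eef_pos: [0.4612, 0.1926, 0.0762]
tcp_rot: [0.559, 0.433, -0.433, -0.559]
contact_force: [0.4, -0.0, -0.5]
opening: 0.998
time: 12.63
eef_pos: [0.463, 0.1942, 0.0803]
tcp_rot: [0.56, 0.435, -0.432, -0.558]
contact_force: [-0.3, -1.0, 3.1]
opening: 0.636
time: 12.8
eef_pos: [0.463, 0.1943, 0.0803]
tcp_rot: [0.56, 0.435, -0.432, -0.557]
contact_force: [0.3, -1.5, 6.2]
opening: 0.64
t 12.8 pos [0.463  0.1943 0.0803] C [-135.5  190.6   80.3] F [ 0.3 -1.5  6.2] q [ 0.2   0.11  2.11 -0.    0.92 -1.12]
turn [ 0.006 -0.416  0.001] rows 3.5 | shift mm [-190.6  -36.7  -61.5] rows 5.0 | before-turn axes [-149.5  -36.2 -133.4]
```

```bash
python3 -m inch '[{"ax":0,"ay":0,"az":0,"x":0,"y":-20,"z":0,"hand":1},{"ax":0,"ay":0,"az":0,"x":0,"y":-20,"z":0,"hand":1},{"ax":0,"ay":0,"az":0,"x":0,"y":0,"z":0,"hand":1},{"ax":0,"ay":0,"az":0,"x":-22,"y":0,"z":-20,"hand":1},{"ax":0,"ay":0,"az":0,"x":-22,"y":0,"z":-20,"hand":1}]'
python3 -m inch '[{"ax":0,"ay":-0.1,"az":0,"x":0,"y":0,"z":0,"hand":1},{"ax":0,"ay":-0.1,"az":0,"x":0,"y":0,"z":0,"hand":1},{"ax":0,"ay":-0.1,"az":0,"x":0,"y":0,"z":0,"hand":1},{"ax":0,"ay":-0.116,"az":0,"x":0,"y":0,"z":0,"hand":1},{"ax":0,"ay":0,"az":0,"x":0,"y":0,"z":0,"hand":1}]'
python3 - <<'E'
from h import *
plan(C(-74,0,117),[0,0,-1],cdir([0,1,0]))
E
```

```text
time: 13.22
eef_pos: [0.4875, 0.1421, 0.1165]
tcp_rot: [-0.558, -0.434, 0.435, 0.558]
contact_force: [-0.0, -0.5, -3.9]
opening: 0.64
time: 13.63
eef_pos: [0.4874, 0.1415, 0.1158]
tcp_rot: [-0.456, -0.539, 0.541, 0.457]
contact_force: [-0.8, -0.6, -3.9]
opening: 0.646
t 13.63 pos [0.4874 0.1415 0.1158] C [-120.1  134.6  115.8] F [-0.8 -0.6 -3.9] q [ 0.08  0.06  2.08  0.    1.   -1.66]
turn [-0.002  0.002  0.   ] rows 0.0 | shift mm [-134.6   -1.2  -46.1] rows 3.5 | before-turn axes [-134.7   -1.4  -45.8]
```

```bash
python3 -m inch '[{"ax":0,"ay":0,"az":0,"x":-33,"y":0,"z":-11,"hand":1},{"ax":0,"ay":0,"az":0,"x":-34,"y":0,"z":-11,"hand":1},{"ax":0,"ay":0,"az":0,"x":-34,"y":0,"z":-12,"hand":1},{"ax":0,"ay":0,"az":0,"x":-34,"y":0,"z":-12,"hand":1},{"ax":0,"ay":0,"az":0,"x":0,"y":0,"z":0,"hand":1}]'
python3 -m inch '[{"ax":0,"ay":0,"az":0,"x":0,"y":10,"z":0,"hand":1},{"ax":0,"ay":0,"az":0,"x":0,"y":10,"z":0,"hand":1},{"ax":0,"ay":0,"az":0,"x":0,"y":8,"z":0,"hand":1},{"ax":0,"ay":0,"az":0,"x":0,"y":0,"z":0,"hand":1},{"ax":0,"ay":0,"az":0,"x":0,"y":0,"z":0,"hand":1}]'
python3 - <<'E'
from h import *
plan(C(-70,0,80),[0,0,-1],cdir([0,1,0])); wsnap('w8.png')
E
```

```text
time: 14.05
eef_pos: [0.5591, 0.0109, 0.1175]
tcp_rot: [0.461, 0.538, -0.538, -0.457]
contact_force: [0.3, 0.4, -3.9]
opening: 0.632
time: 14.47
eef_pos: [0.5544, 0.0172, 0.0875]
tcp_rot: [-0.456, -0.539, 0.54, 0.458]
contact_force: [0.1, 0.4, -3.8]
opening: 0.635
t 14.47 pos [0.5544 0.0172 0.0875] C [-74.4   1.   87.5] F [ 0.1  0.4 -3.8] q [-0.15  0.21  1.98  0.    0.96 -1.89]
turn [-0.003  0.001  0.001] rows 0.0 | shift mm [-1.   7.5 -4.4] rows 0.2 | before-turn axes [-1.   7.5 -4.5]
```

```bash
python3 -m inch '[{"ax":0,"ay":0,"az":0,"x":0,"y":4,"z":0,"hand":1},{"ax":0,"ay":0,"az":0,"x":0,"y":3,"z":0,"hand":1},{"ax":0,"ay":0,"az":0,"x":0,"y":0,"z":0,"hand":1},{"ax":0,"ay":0,"az":0,"x":0,"y":0,"z":0,"hand":1}]'
python3 -m inch '[{"ax":0,"ay":0,"az":0,"x":0,"y":2,"z":0,"hand":1},{"ax":0,"ay":0,"az":0,"x":0,"y":0,"z":0,"hand":1}]'
python3 -m inch '[{"ax":0,"ay":0,"az":0,"x":0,"y":2,"z":0,"hand":1},{"ax":0,"ay":0,"az":0,"x":0,"y":0,"z":0,"hand":1}]'
```

```text
time: 14.85
eef_pos: [0.556, 0.0161, 0.0822]
tcp_rot: [-0.457, -0.54, 0.54, 0.457]
contact_force: [-0.1, 0.8, -4.4]
opening: 0.64
time: 15.02
eef_pos: [0.5563, 0.0159, 0.0805]
tcp_rot: [0.457, 0.54, -0.539, -0.457]
contact_force: [0.1, -0.6, -4.5]
opening: 0.637
time: 15.18
eef_pos: [0.5567, 0.0159, 0.0804]
tcp_rot: [0.457, 0.54, -0.54, -0.457]
contact_force: [-3.8, 0.5, 4.7]
opening: 0.638
```

```bash
python3 -m inch '[{"ax":0,"ay":0,"az":0,"x":0,"y":-1,"z":-2,"hand":1},{"ax":0,"ay":0,"az":0,"x":0,"y":0,"z":-2,"hand":1},{"ax":0,"ay":0,"az":0,"x":0,"y":0,"z":0,"hand":1}]'
python3 - <<'E'
from h import *
plan(C(-70,0,80),[0,0,-1],cdir([0,1,0]))
E
```

```text
time: 15.43
eef_pos: [0.5608, 0.0165, 0.0804]
tcp_rot: [0.457, 0.54, -0.539, -0.457]
contact_force: [-2.9, -0.6, 3.4]
opening: 0.635
t 15.43 pos [0.5608 0.0165 0.0804] C [-68.2  -0.8  80.4] F [-2.9 -0.6  3.4] q [-0.15  0.23  1.97 -0.    0.94 -1.89]
turn [ 0.001  0.    -0.001] rows 0.0 | shift mm [0.8 0.4 1.8] rows 0.0 | before-turn axes [0.8 0.4 1.8]
```

```bash
python3 -m inch '[{"ax":0,"ay":0,"az":0,"x":0,"y":-1,"z":0,"hand":1},{"ax":0,"ay":0,"az":0,"x":0,"y":0,"z":0,"hand":-1},{"ax":0,"ay":0,"az":0,"x":0,"y":0,"z":0,"hand":-1},{"ax":0,"ay":0,"az":0,"x":0,"y":0,"z":0,"hand":-1},{"ax":0,"ay":0,"az":0,"x":0,"y":0,"z":0,"hand":-1}]'
python3 -m inch '[{"ax":0,"ay":0,"az":0,"x":0,"y":-10,"z":0,"hand":-1},{"ax":0,"ay":0,"az":0,"x":0,"y":-25,"z":0,"hand":-1},{"ax":0,"ay":0,"az":0,"x":0,"y":-35,"z":0,"hand":-1},{"ax":0,"ay":0,"az":0,"x":0,"y":-35,"z":0,"hand":-1},{"ax":0,"ay":0,"az":0,"x":0,"y":0,"z":0,"hand":-1}]'
python3 - <<'E'
from h import *
plan(C(-128,0,102),[0,0,-1],cdir([0,1,0]))
snap('scene','sc8.png');snap('side','s8.png');wsnap('w8.png')
a=cv2.imread('pics/s8.png')[150:330,200:370]; b=cv2.imread('pics/w8.png')
o=np.zeros((420,800,3),np.uint8);o[:360,:340]=cv2.resize(a,(340,360),interpolation=cv2.INTER_CUBIC);o[:345,340:800]=cv2.resize(b,(460,345));cv2.imwrite('pics/z8.png',o)
E
```

```text
time: 15.85
eef_pos: [0.5602, 0.0167, 0.0804]
tcp_rot: [0.457, 0.54, -0.539, -0.457]
contact_force: [-0.4, 0.3, 0.9]
opening: 1.001
time: 16.27
eef_pos: [0.5647, 0.0161, 0.1949]
tcp_rot: [0.462, 0.543, -0.537, -0.452]
contact_force: [1.6, -1.4, 1.1]
opening: 1.0
t 16.27 pos [0.5647 0.0161 0.1949] C [-64.5  -1.8 194.9] F [ 1.6 -1.4  1.1] q [-0.15  0.08  1.9   0.    1.14 -1.89]
turn [ 0.015  0.    -0.005] rows 0.1 | shift mm [ 1.8 92.9 63.5] rows 2.7 | before-turn axes [ 2.3 91.9 64.9]
```

View pics/z8.png

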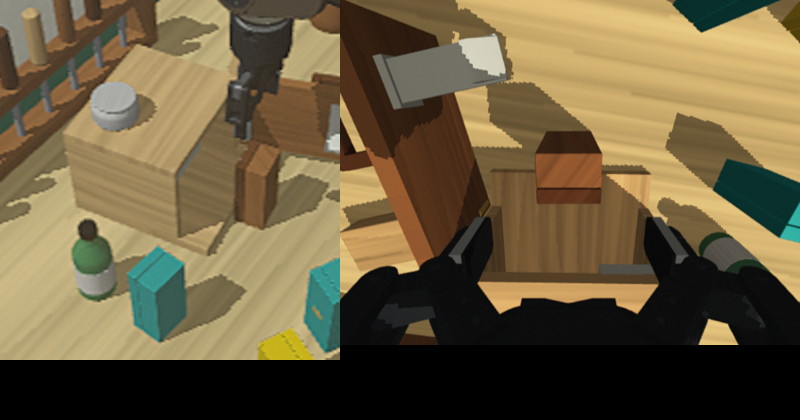

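The stone stands upright against the ledge with its top around w8 (317,248), and the door is wide open. Next I go behind it.

```bash
python3 -m inch '[{"ax":0,"ay":0,"az":0,"x":0,"y":0,"z":33,"hand":1},{"ax":0,"ay":0,"az":0,"x":0,"y":0,"z":34,"hand":1},{"ax":0,"ay":0,"az":0,"x":0,"y":10,"z":0,"hand":1},{"ax":0,"ay":0,"az":0,"x":0,"y":30,"z":0,"hand":1},{"ax":0,"ay":0,"az":0,"x":0,"y":30,"z":0,"hand":1}]'
python3 -m inch '[{"ax":0,"ay":0,"az":0,"x":0,"y":18,"z":0,"hand":1},{"ax":0,"ay":0,"az":0,"x":0,"y":0,"z":0,"hand":1},{"ax":0,"ay":0,"az":0,"x":0,"y":0,"z":0,"hand":1}]'
python3 - <<'E'
from h import *
c=np.load('pics/w8.png.npy',allow_pickle=True).item()
P=np.array([onz(c,*uv,.115) for uv in[(271,213),(363,213),(363,284),(271,284)]]); print([inC(p).round(1) for p in P],inC(P.mean(0)).round(1))
plan(C(-128,0,102),[0,0,-1],cdir([0,1,0]))
E
```

```text
time: 16.83
eef_pos: [0.4939, 0.0056, 0.1147]
tcp_rot: [0.458, 0.54, -0.539, -0.456]
contact_force: [1.4, -0.7, -1.1]
opening: 0.3
time: 17.08
eef_pos: [0.4923, 0.006, 0.0952]
tcp_rot: [-0.455, -0.539, 0.54, 0.459]
contact_force: [1.0, 0.2, 1.1]
opening: -0.0
[array([-93.7, -27.8, 115. ]), array([-93.8,  25.7, 115. ]), array([-48.6,  27.4, 115. ]), array([-48.5, -29.5, 115. ])] [-71.1  -1.  115. ]
t 17.08 pos [0.4923 0.006  0.0952] C [-1.375e+02  1.000e-01  9.520e+01] F [1.  0.2 1.1] q [-0.19  0.06  2.12  0.    0.96 -1.93]
turn [-0.005  0.     0.002] rows 0.0 | shift mm [-0.1 -6.8 -9.5] rows 0.3 | before-turn axes [-0.  -6.8 -9.5]
```

```bash
python3 -m inch '[{"ax":0,"ay":0,"az":0,"x":0,"y":-8,"z":-10,"hand":1},{"ax":0,"ay":0,"az":0,"x":0,"y":0,"z":-14,"hand":1},{"ax":0,"ay":0,"az":0,"x":0,"y":0,"z":-8,"hand":1},{"ax":0,"ay":0,"az":0,"x":0,"y":0,"z":-8,"hand":1},{"ax":0,"ay":0,"az":0,"x":0,"y":0,"z":-8,"hand":1}]'
python3 -m inch '[{"ax":0,"ay":0,"az":0,"x":0,"y":0,"z":-8,"hand":1},{"ax":0,"ay":0,"az":0,"x":0,"y":0,"z":-8,"hand":1},{"ax":0,"ay":0,"az":0,"x":0,"y":0,"z":-8,"hand":1},{"ax":0,"ay":0,"az":0,"x":0,"y":0,"z":-8,"hand":1},{"ax":0,"ay":0,"az":0,"x":0,"y":0,"z":0,"hand":1}]'
python3 - <<'E'
from h import *
plan(C(-60,0,102),[0,0,-1],cdir([0,1,0])); wsnap('w9.png')
E
```

```text
time: 17.5
eef_pos: [0.5421, 0.0136, 0.106]
tcp_rot: [0.457, 0.54, -0.54, -0.457]
contact_force: [-0.7, -0.6, 1.4]
opening: -0.001
time: 17.92
eef_pos: [0.5744, 0.0189, 0.1055]
tcp_rot: [0.457, 0.54, -0.539, -0.457]
contact_force: [-0.0, 0.1, -0.3]
opening: -0.002
t 17.92 pos [0.5744 0.0189 0.1055] C [-54.4  -0.7 105.5] F [-0.   0.1 -0.3] q [-0.14  0.22  1.93  0.    0.99 -1.88]
turn [ 0.001  0.    -0.   ] rows 0.0 | shift mm [0.7 3.5 5.6] rows 0.2 | before-turn axes [0.7 3.5 5.6]
```

```bash
python3 -m inch '[{"ax":0,"ay":0,"az":0,"x":0,"y":0,"z":0,"hand":1},{"ax":0,"ay":0,"az":0,"x":0,"y":0,"z":0,"hand":1},{"ax":0,"ay":0,"az":0,"x":0,"y":-15,"z":20,"hand":1},{"ax":0,"ay":0,"az":0,"x":0,"y":0,"z":30,"hand":1},{"ax":0,"ay":0,"az":0,"x":0,"y":0,"z":30,"hand":1}]'
python3 -m inch '[{"ax":0,"ay":0,"az":0,"x":0,"y":0,"z":0,"hand":1},{"ax":0,"ay":0,"az":0,"x":0,"y":0,"z":0,"hand":1}]'
python3 - <<'E'
from h import *
plan(C(-130,0,120),cdir([np.sin(.7),0,0])-np.array([0,0,np.cos(.7)]),cdir([0,1,0])); c=wsnap('w10.png')
a=c['img'];cv2.imwrite('pics/w10s.png',cv2.resize(a[:,:,::-1],(480,360)))
for x in range(-100,80,15): # colour along box axis at z=.06
    u,v=proj(c,C(x,0,60)); print(x,int(u),int(v),a[int(v),int(u)] if 0<=v<480 else None)
E
```

```text
time: 18.38
eef_pos: [0.4937, 0.0054, 0.1211]
tcp_rot: [0.457, 0.54, -0.539, -0.456]
contact_force: [0.1, 0.7, -0.2]
opening: -0.002
time: 18.55
eef_pos: [0.4922, 0.0057, 0.1199]
tcp_rot: [-0.457, -0.539, 0.539, 0.458]
contact_force: [1.1, 0.7, 0.1]
opening: 0.004
t 18.55 pos [0.4922 0.0057 0.1199] C [-137.7   -0.2  119.9] F [1.1 0.7 0.1] q [-0.19  0.02  2.12  0.    1.   -1.93]
turn [-0.701 -0.001  0.   ] rows 5.8 | shift mm [ 0.2  4.9 -6. ] rows 0.2 | before-turn axes [ 0.2 -0.2 -7.7]
-100 317 323 [8 9 8]
-85 317 344 [11 10 10]
-70 317 365 [12 11 14]
-55 317 385 [46 37 31]
-40 317 405 [60 36 18]
-25 317 423 [5 5 8]
-10 317 441 [ 6 10  7]
5 317 458 [4 7 9]
20 317 475 [11 10 13]
35 317 491 None
50 317 506 None
65 317 521 None
```

View pics/w10s.png

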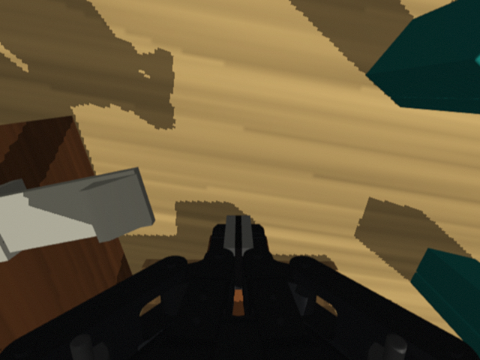

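That last view shows only empty bench and the catch arm; the stone is hidden behind the gripper. It was my last picture, so I'll check the topple numerically in the side camera.

```bash
cat > chk.py <<'E'
from h import *
c8=np.load('pics/side.npy',allow_pickle=True).item() if 0 else None
old=cv2.imread('pics/s8.png')[:,:,::-1]; c=read_camera('side'); a=c['img']
px=lambda im,p:im[tuple(int(round(t)) for t in proj(c,p)[::-1])]
print('ref stone left/rear', px(old,C(-70,27.5,60)),px(old,C(-93,10,60)),'top',px(old,C(-71,0,115)))
print('old place mid/top', px(a,C(-70,27.5,100)),px(a,C(-71,0,115)))
for z in(25,40,55): print('z',z,[(x,tuple(int(v) for v in px(a,C(x,27.5,z)))) for x in(-75,-65,-55,-45,-35,-25,-15,-5)])
print('top z60',[(x,tuple(int(v) for v in px(a,C(x,5,60)))) for x in(-65,-55,-45,-35,-25,-15)])
E
python3 chk.py
```

```text
ref stone left/rear [124  91  54] [81 62 38] top [140 103  63]
old place mid/top [142 103  63] [122 104  70]
z 25 [(-75, (90, 64, 43)), (-65, (87, 64, 40)), (-55, (66, 52, 32)), (-45, (68, 54, 36)), (-35, (66, 50, 31)), (-25, (72, 56, 35)), (-15, (71, 55, 38)), (-5, (69, 52, 34))]
z 40 [(-75, (125, 91, 55)), (-65, (124, 89, 54)), (-55, (127, 93, 55)), (-45, (92, 68, 41)), (-35, (94, 71, 43)), (-25, (93, 68, 43)), (-15, (92, 69, 41)), (-5, (93, 68, 43))]
z 55 [(-75, (121, 88, 54)), (-65, (119, 85, 52)), (-55, (120, 86, 53)), (-45, (105, 77, 49)), (-35, (91, 69, 44)), (-25, (91, 67, 42)), (-15, (90, 66, 41)), (-5, (92, 67, 44))]
top z60 [(-65, (141, 102, 61)), (-55, (142, 102, 62)), (-45, (145, 104, 62)), (-35, (94, 69, 45)), (-25, (93, 69, 44)), (-15, (93, 69, 41))]
```

```bash
cat > chk2.py <<'E'
from h import *
import sys
c=read_camera('side'); a=c['img'].astype(int); cv2.imwrite('pics/now.png',a[:,:,::-1].astype(np.uint8))
old=cv2.imread('pics/s8.png')[:,:,::-1].astype(int)
g=lambda im,p:tuple(im[tuple(int(round(t)) for t in proj(c,p)[::-1])])
f=lambda t:'%d/%.2f'%(t[0],t[2]/t[0])
for y,z in((27,25),(27,40),(27,55),(0,60),(-20,60)):
    for n,im in(('old',old),('now',a)): print(y,z,n,[(x,f(g(im,C(x,y,z)))) for x in range(-110,0,10)])
for z in range(10,130,15): print('standing z',z,f(g(old,C(-71,27,z))),f(g(a,C(-71,27,z))))
E
python3 chk2.py
```

```text
27 25 old [(-110, '110/0.62'), (-100, '93/0.55'), (-90, '128/0.44'), (-80, '119/0.44'), (-70, '125/0.43'), (-60, '92/0.47'), (-50, '76/0.53'), (-40, '121/0.56'), (-30, '120/0.57'), (-20, '122/0.57'), (-10, '122/0.57')]
27 25 now [(-110, '176/0.65'), (-100, '108/0.62'), (-90, '125/0.61'), (-80, '83/0.47'), (-70, '94/0.46'), (-60, '102/0.47'), (-50, '73/0.53'), (-40, '70/0.49'), (-30, '72/0.53'), (-20, '69/0.51'), (-10, '67/0.51')]
27 40 old [(-110, '115/0.62'), (-100, '81/0.46'), (-90, '123/0.44'), (-80, '124/0.45'), (-70, '124/0.44'), (-60, '92/0.48'), (-50, '81/0.49'), (-40, '127/0.57'), (-30, '128/0.57'), (-20, '128/0.58'), (-10, '126/0.56')]
27 40 now [(-110, '109/0.61'), (-100, '121/0.61'), (-90, '102/0.59'), (-80, '117/0.43'), (-70, '125/0.42'), (-60, '126/0.44'), (-50, '90/0.46'), (-40, '92/0.48'), (-30, '92/0.45'), (-20, '93/0.47'), (-10, '93/0.47')]
27 55 old [(-110, '105/0.59'), (-100, '81/0.46'), (-90, '124/0.45'), (-80, '120/0.44'), (-70, '124/0.45'), (-60, '91/0.44'), (-50, '102/0.52'), (-40, '121/0.57'), (-30, '124/0.57'), (-20, '124/0.57'), (-10, '124/0.57')]
27 55 now 
[... 636 characters left out ...]
')]
-20 60 old [(-110, '126/0.63'), (-100, '197/0.65'), (-90, '75/0.47'), (-80, '77/0.48'), (-70, '145/0.43'), (-60, '140/0.42'), (-50, '148/0.43'), (-40, '106/0.42'), (-30, '114/0.54'), (-20, '117/0.56'), (-10, '118/0.57')]
-20 60 now [(-110, '192/0.66'), (-100, '179/0.65'), (-90, '152/0.62'), (-80, '130/0.41'), (-70, '137/0.45'), (-60, '137/0.45'), (-50, '139/0.45'), (-40, '86/0.45'), (-30, '91/0.44'), (-20, '92/0.42'), (-10, '91/0.45')]
standing z 10 123/0.44 178/0.65
standing z 25 124/0.43 91/0.47
standing z 40 124/0.44 125/0.42
standing z 55 124/0.45 116/0.46
standing z 70 123/0.45 143/0.43
standing z 85 122/0.44 141/0.43
standing z 100 121/0.45 141/0.45
standing z 115 147/0.44 139/0.42
```

The side camera is consistent with the stone lying flat across the ledge: brown runs from x≈-85 mm into the cupboard with its top at z≈60, and the bench shows where it stood. Now I tilt the tool forward to push it in.

```bash
python3 -m inch '[{"ax":-0.117,"ay":0,"az":0,"x":0,"y":0,"z":0,"hand":1},{"ax":-0.117,"ay":0,"az":0,"x":0,"y":0,"z":0,"hand":1},{"ax":-0.117,"ay":0,"az":0,"x":0,"y":0,"z":0,"hand":1},{"ax":-0.117,"ay":0,"az":0,"x":0,"y":0,"z":0,"hand":1},{"ax":-0.117,"ay":0,"az":0,"x":0,"y":0,"z":0,"hand":1}]'
python3 -m inch '[{"ax":-0.115,"ay":0,"az":0,"x":0,"y":0,"z":0,"hand":1},{"ax":0,"ay":0,"az":0,"x":0,"y":0,"z":0,"hand":1},{"ax":0,"ay":0,"az":0,"x":0,"y":0,"z":0,"hand":1}]'
python3 - <<'E'
from h import *
plan(C(-135,0,42),cdir([np.sin(.7),0,0])-np.array([0,0,np.cos(.7)]),cdir([0,1,0]))
E
```

```text
time: 19.12
eef_pos: [0.495, 0.0058, 0.1213]
tcp_rot: [0.568, 0.671, -0.365, -0.308]
contact_force: [-0.4, 0.7, -0.1]
opening: -0.002
time: 19.37
eef_pos: [0.4945, 0.0072, 0.1202]
tcp_rot: [0.575, 0.685, -0.34, -0.291]
contact_force: [-0.4, 0.4, -0.1]
opening: -0.001
t 19.37 pos [0.4945 0.0072 0.1202] C [-135.2    0.9  120.2] F [-0.4  0.4 -0.1] q [-0.34 -0.24  2.46  0.73  0.46 -2.67]
turn [-0.057  0.     0.008] rows 0.5 | shift mm [-0.9 60.  50.2] rows 1.9 | before-turn axes [-1.4 62.7 46.7]
```

```bash
python3 -m inch '[{"ax":0.115,"ay":0,"az":0,"x":0,"y":0,"z":0,"hand":1},{"ax":0.115,"ay":0,"az":0,"x":0,"y":0,"z":0,"hand":1},{"ax":0.115,"ay":0,"az":0,"x":0,"y":0,"z":0,"hand":1},{"ax":0,"ay":0,"az":0,"x":0,"y":0,"z":0,"hand":1},{"ax":0,"ay":0,"az":0,"x":0,"y":0,"z":0,"hand":1}]'
python3 - <<'E'
from h import *
plan(C(-120,0,42),cdir([np.sin(.3),0,0])-np.array([0,0,np.cos(.3)]),cdir([0,1,0]))
E
```

```text
time: 19.78
eef_pos: [0.4971, 0.0087, 0.1216]
tcp_rot: [0.523, 0.628, -0.439, -0.373]
contact_force: [-0.6, -0.7, -0.3]
opening: -0.0
t 19.78 pos [0.4971 0.0087 0.1216] C [-132.4    2.   121.6] F [-0.6 -0.7 -0.3] q [-0.26 -0.14  2.29  0.24  0.69 -2.17]
turn [0.043 0.008 0.012] rows 0.4 | shift mm [-2.  79.7 11.7] rows 2.0 | before-turn axes [-2.8 79.1 15.2]
```

```bash
python3 -m inch '[{"ax":0.04,"ay":0,"az":0.012,"x":-2,"y":0,"z":0,"hand":1},{"ax":0,"ay":0,"az":0,"x":0,"y":30,"z":4,"hand":1},{"ax":0,"ay":0,"az":0,"x":0,"y":30,"z":4,"hand":1},{"ax":0,"ay":0,"az":0,"x":0,"y":20,"z":4,"hand":1},{"ax":0,"ay":0,"az":0,"x":0,"y":0,"z":0,"hand":1}]'
python3 - <<'E'
from h import *
plan(C(-55,0,42),cdir([np.sin(.3),0,0])-np.array([0,0,np.cos(.3)]),cdir([0,1,0]))
E
```

```text
time: 20.2
eef_pos: [0.5032, 0.0097, 0.0354]
tcp_rot: [0.516, 0.614, -0.456, -0.385]
contact_force: [-0.9, 0.4, 0.9]
opening: -0.004
t 20.2 pos [0.5032 0.0097 0.0354] C [-126.2    1.9   35.4] F [-0.9  0.4  0.9] q [-0.24  0.07  2.28  0.23  0.53 -2.17]
turn [-0.008  0.005  0.005] rows 0.1 | shift mm [ -1.9  14.7 -70. ] rows 1.7 | before-turn axes [ -2.3  14.1 -70.1]
```

```bash
python3 -m inch '[{"ax":0,"ay":0,"az":0,"x":-2,"y":0,"z":-8,"hand":1},{"ax":0,"ay":0,"az":0,"x":0,"y":1,"z":-8,"hand":1},{"ax":0,"ay":0,"az":0,"x":0,"y":1,"z":-8,"hand":1},{"ax":0,"ay":0,"az":0,"x":0,"y":2,"z":-8,"hand":1},{"ax":0,"ay":0,"az":0,"x":0,"y":2,"z":-8,"hand":1}]'
python3 -m inch '[{"ax":0,"ay":0,"az":0,"x":0,"y":2,"z":-8,"hand":1},{"ax":0,"ay":0,"az":0,"x":0,"y":2,"z":-8,"hand":1},{"ax":0,"ay":0,"az":0,"x":0,"y":2,"z":-8,"hand":1},{"ax":0,"ay":0,"az":0,"x":0,"y":0,"z":0,"hand":1}]'
python3 - <<'E'
from h import *
plan(C(-60,0,42),cdir([np.sin(.7),0,0])-np.array([0,0,np.cos(.7)]),cdir([0,1,0]))
E
python3 chk2.py | grep now
```

```text
time: 20.62
eef_pos: [0.5479, 0.0137, 0.0475]
tcp_rot: [0.519, 0.616, -0.454, -0.382]
contact_force: [-4.1, -1.7, 2.8]
opening: -0.002
time: 20.95
eef_pos: [0.5732, 0.0179, 0.0482]
tcp_rot: [0.519, 0.616, -0.454, -0.381]
contact_force: [0.2, -0.0, 0.5]
opening: -0.001
t 20.95 pos [0.5732 0.0179 0.0482] C [-55.8  -1.5  48.2] F [ 0.2 -0.   0.5] q [-0.19  0.19  2.12  0.2   0.56 -2.08]
turn [-0.397  0.006  0.001] rows 3.3 | shift mm [1.5 2.  7.2] rows 0.2 | before-turn axes [1.5 4.7 5.9]
27 25 now [(-110, '177/0.65'), (-100, '178/0.64'), (-90, '192/0.66'), (-80, '185/0.65'), (-70, '119/0.61'), (-60, '120/0.62'), (-50, '111/0.58'), (-40, '73/0.51'), (-30, '74/0.47'), (-20, '73/0.49'), (-10, '72/0.46')]
27 40 now [(-110, '174/0.64'), (-100, '188/0.66'), (-90, '189/0.66'), (-80, '113/0.61'), (-70, '115/0.62'), (-60, '120/0.62'), (-50, '100/0.54'), (-40, '92/0.48'), (-30, '95/0.46'), (-20, '94/0.48'), (-10, '95/0.47')]
27 55 now [(-110, '178/0.65'), (-100, '117/0.62'), (-90, '109/0.61'), (-80, '119/0.61'), (-70, '121/0.63'), (-60, '110/0.56'), (-50, '81/0.49'), (-40, '87/0.47'), (-30, '92/0.48'), (-20, '93/0.47'), (-10, '92/0.47')]
0 60 now [(-110, '116/0.62'), (-100, '127/0.61'), (-90, '161/0.63'), (-80, '118/0.64'), (-70, '82/0.68'), (-60, '101/0.98'), (-50, '58/0.90'), (-40, '96/0.43'), (-30, '95/0.45'), (-20, '96/0.47'), (-10, '96/0.47')]
-20 60 now [(-110, '200/0.67'), (-100, '180/0.65'), (-90, '154/0.62'), (-80, '126/0.61'), (-70, '54/0.70'), (-60, '124/1.01'), (-50, '59/0.85'), (-40, '83/0.54'), (-30, '95/0.45'), (-20, '95/0.45'), (-10, '97/0.45')]
```

```bash
python3 -m inch '[{"ax":-0.1,"ay":0,"az":0,"x":0,"y":0,"z":2,"hand":1},{"ax":-0.1,"ay":0,"az":0,"x":0,"y":0,"z":2,"hand":1},{"ax":-0.1,"ay":0,"az":0,"x":0,"y":0,"z":2,"hand":1},{"ax":-0.1,"ay":0,"az":0,"x":0,"y":0,"z":0,"hand":1},{"ax":0,"ay":0,"az":0,"x":0,"y":0,"z":0,"hand":1}]'
python3 - <<'E'
from h import *
plan(C(-9,0,43),cdir([np.sin(.7),0,0])-np.array([0,0,np.cos(.7)]),cdir([0,1,0]))
E
```

```text
time: 21.42
eef_pos: [0.567, 0.0238, 0.0509]
tcp_rot: [0.566, 0.678, -0.356, -0.304]
contact_force: [-0.1, -0.2, -0.1]
opening: 0.001
t 21.42 pos [0.567  0.0238 0.0509] C [-60.9   5.3  50.9] F [-0.1 -0.2 -0.1] q [-0.24  0.11  2.28  0.88  0.3  -2.77]
turn [-0.104  0.001  0.013] rows 0.9 | shift mm [ -5.3  39.5 -34.6] rows 1.3 | before-turn axes [ -5.9  35.6 -38.5]
```

```bash
python3 -m inch '[{"ax":0,"ay":0,"az":0,"x":-6,"y":1,"z":0,"hand":1},{"ax":0,"ay":0,"az":0,"x":0,"y":6,"z":-7,"hand":1},{"ax":0,"ay":0,"az":0,"x":0,"y":6,"z":-7,"hand":1},{"ax":0,"ay":0,"az":0,"x":0,"y":6,"z":-7,"hand":1},{"ax":0,"ay":0,"az":0,"x":0,"y":0,"z":0,"hand":1}]'
python3 - <<'E'
from h import *
plan(C(-9,0,43),cdir([np.sin(.6),0,0])-np.array([0,0,np.cos(.6)]),cdir([0,1,0]))
E
```

```text
time: 21.83
eef_pos: [0.6004, 0.0222, 0.0491]
tcp_rot: [0.567, 0.679, -0.356, -0.302]
contact_force: [0.1, -0.7, 0.4]
opening: -0.001
t 21.83 pos [0.6004 0.0222 0.0491] C [-28.2  -1.7  49.1] F [ 0.1 -0.7  0.4] q [-0.22  0.18  2.2   0.86  0.3  -2.74]
turn [-0.001  0.005  0.012] rows 0.1 | shift mm [  1.7  15.9 -12.4] rows 0.5 | before-turn axes [  1.5  15.9 -12.5]
```

```bash
python3 -m inch '[{"ax":0,"ay":0,"az":0,"x":1,"y":5,"z":-5,"hand":1},{"ax":0,"ay":0,"az":0,"x":0,"y":5,"z":-5,"hand":1},{"ax":0,"ay":0,"az":0,"x":0,"y":5,"z":-4,"hand":1},{"ax":0,"ay":0,"az":0,"x":0,"y":0,"z":-1,"hand":1},{"ax":0,"ay":0,"az":0,"x":0,"y":0,"z":0,"hand":1}]'
python3 - <<'E'
from h import *
plan(C(-9,0,43),cdir([np.sin(.6),0,0])-np.array([0,0,np.cos(.6)]),cdir([0,1,0]))
E
```

```text
time: 22.25
eef_pos: [0.6184, 0.0273, 0.044]
tcp_rot: [0.566, 0.679, -0.356, -0.303]
contact_force: [-0.3, 0.3, -0.6]
opening: 0.001
t 22.25 pos [0.6184 0.0273 0.044 ] C [-9.7  0.4 44. ] F [-0.3  0.3 -0.6] q [-0.2   0.22  2.16  0.85  0.29 -2.72]
turn [-0.003  0.004  0.013] rows 0.1 | shift mm [-0.4  1.3  0. ] rows 0.0 | before-turn axes [-0.4  1.3  0. ]
```

```bash
python3 -m inch '[{"ax":0,"ay":0,"az":0,"x":0,"y":2,"z":-3,"hand":1},{"ax":0,"ay":0,"az":0,"x":0,"y":2,"z":-2,"hand":1},{"ax":0,"ay":0,"az":0,"x":0,"y":0,"z":0,"hand":1},{"ax":0,"ay":0,"az":0,"x":0,"y":0,"z":0,"hand":1}]'
python3 -m inch '[{"ax":0,"ay":0,"az":0,"x":0,"y":-10,"z":15,"hand":1},{"ax":0,"ay":0,"az":0,"x":0,"y":-20,"z":25,"hand":1},{"ax":0,"ay":0,"az":0,"x":0,"y":-30,"z":20,"hand":1},{"ax":0.1,"ay":0,"az":0,"x":0,"y":-30,"z":0,"hand":1},{"ax":0.1,"ay":0,"az":0,"x":0,"y":-30,"z":0,"hand":1}]'
python3 -m inch '[{"ax":0.1,"ay":0,"az":0,"x":0,"y":-30,"z":0,"hand":1},{"ax":0.1,"ay":0,"az":0,"x":0,"y":-30,"z":0,"hand":1},{"ax":0.1,"ay":0,"az":0,"x":0,"y":-10,"z":0,"hand":1},{"ax":0.1,"ay":0,"az":0,"x":0,"y":0,"z":0,"hand":1},{"ax":0,"ay":0,"az":0,"x":0,"y":0,"z":0,"hand":1}]'
python3 - <<'E'
from h import *
plan(C(-112,-240,250),[0,0,-1],cdir([0,1,0]))
S=np.load('pics/scene.npy',allow_pickle=True).item()
for n,uv in dict(gauge=(135,285),offcutL=(280,318),offcutR=(235,338),mallet=(170,350)).items(): print(n,inC(onz(S,*uv,.03)).round(0))
E
python3 chk2.py | grep now
```

```text
time: 22.58
eef_pos: [0.6245, 0.0281, 0.0439]
tcp_rot: [0.567, 0.679, -0.356, -0.303]
contact_force: [0.3, -0.4, 0.5]
opening: 0.0
time: 23.0
eef_pos: [0.5209, 0.0147, 0.0865]
tcp_rot: [0.54, 0.663, -0.393, -0.339]
contact_force: [0.1, -0.1, -0.0]
opening: 0.002
time: 23.42
eef_pos: [0.5018, 0.0075, 0.1559]
tcp_rot: [0.466, 0.575, -0.513, -0.433]
contact_force: [0.4, -0.7, -0.7]
opening: -0.002
t 23.42 pos [0.5018 0.0075 0.1559] C [-128.    -0.   155.9] F [ 0.4 -0.7 -0.7] q [-0.22 -0.06  2.12  0.07  1.   -2.01]
turn [0.097 0.025 0.021] rows 0.9 | shift mm [-240.   -94.1  -16. ] rows 6.3 | before-turn axes [-238.4  -97.5  -19.3]
gauge [-247. -476.   30.]
offcutL [  63. -161.   30.]
offcutR [  55. -297.   30.]
mallet [  -3. -465.   30.]
27 25 now [(-110, '172/0.65'), (-100, '173/0.64'), (-90, '186/0.65'), (-80, '182/0.65'), (-70, '117/0.61'), (-60, '116/0.62'), (-50, '103/0.56'), (-40, '118/0.57'), (-30, '120/0.58'), (-20, '120/0.57'), (-10, '122/0.57')]
27 40 now [(-110, '171/0.64'), (-100, '182/0.64'), (-90, '184/0.65'), (-80, '110/0.61'), (-70, '113/0.62'), (-60, '117/0.62'), (-50, '121/0.55'), (-40, '124/0.56'), (-30, '126/0.56'), (-20, '126/0.56'), (-10, '124/0.56')]
27 55 now [(-110, '169/0.64'), (-100, '190/0.65'), (-90, '147/0.63'), (-80, '115/0.62'), (-70, '117/0.61'), (-60, '102/0.58'), (-50, '120/0.57'), (-40, '119/0.56'), (-30, '120/0.57'), (-20, '121/0.57'), (-10, '124/0.57')]
0 60 now [(-110, '178/0.66'), (-100, '181/0.64'), (-90, '154/0.62'), (-80, '114/0.61'), (-70, '117/0.62'), (-60, '105/0.54'), (-50, '123/0.58'), (-40, '121/0.56'), (-30, '115/0.56'), (-20, '114/0.56'), (-10, '117/0.56')]
-20 60 now [(-110, '190/0.66'), (-100, '177/0.64'), (-90, '150/0.63'), (-80, '118/0.62'), (-70, '120/0.62'), (-60, '106/0.58'), (-50, '121/0.58'), (-40, '121/0.58'), (-30, '117/0.56'), (-20, '116/0.57'), (-10, '117/0.57')]
```

The stone is out of the ledge area, with no stone colour at x<0. Next I move beyond the open door.

```bash
python3 -m inch '[{"ax":0.097,"ay":0.025,"az":0.02,"x":0,"y":-10,"z":0,"hand":1},{"ax":0,"ay":0,"az":0,"x":0,"y":-30,"z":0,"hand":1},{"ax":0,"ay":0,"az":0,"x":0,"y":-35,"z":0,"hand":1},{"ax":0,"ay":0,"az":0,"x":-20,"y":-20,"z":0,"hand":1},{"ax":0,"ay":0,"az":0,"x":-40,"y":0,"z":-4,"hand":1}]'
python3 -m inch '[{"ax":0,"ay":0,"az":0,"x":-40,"y":0,"z":-4,"hand":1},{"ax":0,"ay":0,"az":0,"x":-40,"y":0,"z":-4,"hand":1},{"ax":0,"ay":0,"az":0,"x":-40,"y":0,"z":-4,"hand":1},{"ax":0,"ay":0,"az":0,"x":-40,"y":0,"z":0,"hand":1},{"ax":0,"ay":0,"az":0,"x":-20,"y":0,"z":0,"hand":1}]'
python3 -m inch '[{"ax":0,"ay":0,"az":0,"x":0,"y":0,"z":0,"hand":1},{"ax":0,"ay":0,"az":0,"x":0,"y":0,"z":0,"hand":1}]'
python3 - <<'E'
from h import *
plan(C(-112,-240,116),[0,0,-1],cdir([0,1,0])); c=wsnap('w11.png')
a=c['img'].astype(int)
# door outer parts: sample top edge of door (z=150) and bar (z=125) for hypotheses of theta
for th in np.arange(1.55,1.96,.05):
    R=lambda w,u,z:C(-(-w)*np.cos(th)*1-u*np.sin(th) if 0 else (w*np.cos(th)-u*np.sin(th)),-100+u*np.cos(th)+w*np.sin(th),z)
    o=[]
    for w,u,z in((-7,120,150),(-60,145,125),(-60,110,125),(-60,180,125),(-35,145,60)):
        x,y=proj(c,R(w,u,z)); o.append((int(x),int(y),tuple(a[int(y),int(x)]) if 0<=y<480 and 0<=x<640 else None))
    print(round(th,2),o)
E
```

```text
time: 23.88
eef_pos: [0.513, -0.0496, 0.2519]
tcp_rot: [0.456, 0.542, -0.539, -0.455]
contact_force: [1.5, -0.7, -0.0]
opening: 0.0
time: 24.3
eef_pos: [0.5523, -0.2305, 0.2448]
tcp_rot: [-0.456, -0.539, 0.539, 0.46]
contact_force: [-0.8, -0.8, -0.4]
opening: 0.001
time: 24.47
eef_pos: [0.5519, -0.2274, 0.2448]
tcp_rot: [-0.455, -0.539, 0.539, 0.461]
contact_force: [0.0, 0.0, 0.0]
opening: 0.0
t 24.47 pos [ 0.5519 -0.2274  0.2448] C [-117.1 -240.   244.8] F [0. 0. 0.] q [-0.56  0.12  1.77  0.    1.26 -2.29]
turn [-0.006 -0.003  0.006] rows 0.1 | shift mm [ -0.  128.8  -5.1] rows 3.1 | before-turn axes [ -0.9 128.7  -5.8]
1.55 [(521, 240, (np.int64(117), np.int64(95), np.int64(57))), (433, 194, (np.int64(145), np.int64(87), np.int64(46))), (428, 241, (np.int64(98), np.int64(73), np.int64(44))), (439, 143, (np.int64(174), np.int64(145), np.int64(89))), (439, 181, (np.int64(145), np.int64(87), np.int64(45)))]
1.6 [(512, 240, (np.int64(134), np.int64(111), np.int64(67))), (423, 198, (np.int64(41), np.int64(25), np.int64(12))), (420, 245, (np.int64(59), np.int64(43), np.int64(26))), (425,
[... 1416 characters left out ...]
p.int64(52))), (362, 180, (np.int64(74), np.int64(38), np.int64(18))), (390, 199, (np.int64(89), np.int64(72), np.int64(45)))]
1.9 [(458, 253, (np.int64(149), np.int64(88), np.int64(45))), (366, 233, (np.int64(78), np.int64(42), np.int64(23))), (379, 275, (np.int64(80), np.int64(45), np.int64(23))), (351, 188, (np.int64(70), np.int64(38), np.int64(21))), (383, 203, (np.int64(96), np.int64(79), np.int64(48)))]
1.95 [(449, 256, (np.int64(149), np.int64(89), np.int64(46))), (357, 240, (np.int64(49), np.int64(34), np.int64(18))), (373, 281, (np.int64(52), np.int64(28), np.int64(16))), (340, 196, (np.int64(88), np.int64(71), np.int64(45))), (375, 208, (np.int64(112), np.int64(92), np.int64(56)))]
```

Bar colour at all three bar points fits a door angle of about 1.9 rad. I'll descend outside the bar.

```bash
python3 -m inch '[{"ax":0,"ay":0,"az":0,"x":-7,"y":10,"z":-6,"hand":1},{"ax":0,"ay":0,"az":0,"x":0,"y":35,"z":0,"hand":1},{"ax":0,"ay":0,"az":0,"x":0,"y":35,"z":0,"hand":1},{"ax":0,"ay":0,"az":0,"x":0,"y":35,"z":0,"hand":1},{"ax":0,"ay":0,"az":0,"x":0,"y":14,"z":0,"hand":1}]'
python3 -m inch '[{"ax":0,"ay":0,"az":0,"x":0,"y":0,"z":0,"hand":1},{"ax":0,"ay":0,"az":0,"x":0,"y":0,"z":0,"hand":1}]'
python3 - <<'E'
from h import *
plan(C(-142.7,-182,116),[0,0,-1],cdir([0,1,0]))
E
```

```text
time: 24.93
eef_pos: [0.5561, -0.2287, 0.1118]
tcp_rot: [-0.451, -0.539, 0.54, 0.462]
contact_force: [-0.7, 0.9, -1.1]
opening: 0.001
time: 25.1
eef_pos: [0.5593, -0.2314, 0.1177]
tcp_rot: [-0.455, -0.539, 0.54, 0.459]
contact_force: [-0.5, 0.4, 0.0]
opening: -0.001
t 25.1 pos [ 0.5593 -0.2314  0.1177] C [-110.4 -245.1  117.7] F [-0.5  0.4  0. ] q [-0.56  0.27  1.84  0.    1.04 -2.3 ]
turn [-0.005  0.001  0.005] rows 0.1 | shift mm [63.1  1.7 32.3] rows 1.7 | before-turn axes [63.1  2.1 32.2]
```

```bash
python3 -m inch '[{"ax":0,"ay":0,"az":0,"x":15,"y":0,"z":4,"hand":1},{"ax":0,"ay":0,"az":0,"x":15,"y":0,"z":4,"hand":1},{"ax":0,"ay":0,"az":0,"x":16,"y":0,"z":12,"hand":1},{"ax":0,"ay":0,"az":0,"x":17,"y":0,"z":13,"hand":1},{"ax":0,"ay":0,"az":0,"x":15,"y":0,"z":7,"hand":1}]'
python3 -m inch '[{"ax":0,"ay":0,"az":0,"x":15,"y":0,"z":6,"hand":1},{"ax":0,"ay":0,"az":0,"x":16,"y":0,"z":4,"hand":1},{"ax":0,"ay":0,"az":0,"x":16,"y":0,"z":3,"hand":1},{"ax":0,"ay":0,"az":0,"x":16,"y":0,"z":1,"hand":1},{"ax":0,"ay":0,"az":0,"x":16,"y":0,"z":0,"hand":1}]'
python3 -m inch '[{"ax":0,"ay":0,"az":0,"x":16,"y":0,"z":-3,"hand":1},{"ax":0,"ay":0,"az":0,"x":16,"y":0,"z":-3,"hand":1},{"ax":0,"ay":0,"az":0,"x":15,"y":0,"z":-6,"hand":1},{"ax":0,"ay":0,"az":0,"x":15,"y":0,"z":-7,"hand":1},{"ax":0,"ay":0,"az":0,"x":0,"y":0,"z":0,"hand":1}]'
python3 - <<'E'
from h import *
plan(C(-128,3,116),[0,0,-1],cdir([0,1,0]))
E
```

```text
time: 25.52
eef_pos: [0.5086, -0.1625, 0.122]
tcp_rot: [0.458, 0.539, -0.539, -0.457]
contact_force: [0.8, -0.4, 1.0]
opening: 0.001
time: 25.93
eef_pos: [0.4812, -0.0857, 0.1204]
tcp_rot: [-0.456, -0.539, 0.539, 0.458]
contact_force: [0.9, -1.0, 0.6]
opening: 0.0
time: 26.35
eef_pos: [0.4899, -0.0197, 0.12]
tcp_rot: [0.455, 0.54, -0.54, -0.458]
contact_force: [0.2, 1.1, 0.5]
opening: -0.003
t 26.35 pos [ 0.4899 -0.0197  0.12  ] C [-144.2  -24.8  120. ] F [0.2 1.1 0.5] q [-0.25  0.02  2.12  0.    1.01 -1.99]
turn [-0.002  0.002  0.004] rows 0.0 | shift mm [ 27.8   4.  -16.2] rows 0.8 | before-turn axes [ 27.8   4.  -16.3]
```

```bash
python3 -m inch '[{"ax":0,"ay":0,"az":0,"x":14,"y":3,"z":-8,"hand":1},{"ax":0,"ay":0,"az":0,"x":14,"y":0,"z":-8,"hand":1},{"ax":0,"ay":0,"az":0,"x":12,"y":0,"z":-11,"hand":1},{"ax":0,"ay":0,"az":0,"x":12,"y":0,"z":-12,"hand":1},{"ax":0,"ay":0,"az":0,"x":0,"y":0,"z":0,"hand":1}]'
python3 - <<'E'
from h import *
plan(C(-78,45,116),[0,0,-1],cdir([0,1,0])); c=read_camera('side');a=c['img'].astype(int); cv2.imwrite('pics/n2.png',a[:,:,::-1].astype(np.uint8))
# door top edge (z=150) line left end for theta hypotheses
for th in np.arange(0,.65,.05):
    R=lambda w,u,z:C(w*np.cos(th)-u*np.sin(th),-100+u*np.cos(th)+w*np.sin(th),z)
    o=[]
    for w,u,z in((-7,190,150),(-15,190,80),(-60,185,125)):
        x,y=proj(c,R(w,u,z)); o.append((int(x),int(y),[int(t) for t in a[int(y),int(x)]]))
    print(round(th,2),o)
E
```

```text
time: 26.77
eef_pos: [0.5204, 0.0369, 0.1167]
tcp_rot: [0.455, 0.54, -0.54, -0.458]
contact_force: [-0.0, -0.8, 0.2]
opening: -0.005
t 26.77 pos [0.5204 0.0369 0.1167] C [-104.7   26.   116.7] F [-0.  -0.8  0.2] q [-0.13  0.09  2.05  0.    1.   -1.86]
turn [-0.002  0.001  0.004] rows 0.0 | shift mm [ 19.    0.7 -26.7] rows 0.8 | before-turn axes [ 19.    0.7 -26.8]
0.0 [(292, 234, [106, 107, 98]), (295, 253, [117, 98, 66]), (311, 246, [82, 59, 37])]
0.05 [(295, 235, [115, 117, 108]), (298, 254, [116, 98, 67]), (315, 246, [102, 72, 45])]
0.1 [(299, 236, [159, 162, 153]), (302, 254, [117, 84, 54]), (319, 246, [102, 72, 46])]
0.15 [(302, 237, [151, 116, 78]), (305, 255, [120, 87, 55]), (323, 246, [94, 69, 44])]
0.2 [(306, 237, [153, 111, 66]), (309, 256, [91, 75, 48]), (326, 246, [90, 63, 40])]
0.25 [(310, 238, [98, 79, 51]), (312, 256, [106, 88, 58]), (330, 246, [115, 102, 71])]
0.3 [(313, 238, [100, 83, 56]), (316, 256, [105, 90, 61]), (334, 245, [118, 105, 73])]
0.35 [(317, 238, [88, 73, 46]), (320, 256, [115, 103, 71]), (338, 245, [119, 106, 73])]
0.4 [(321, 239, [124, 104, 70]), (323, 256, [117, 104, 73]), (341, 244, [128, 115, 79])]
0.45 [(325, 238, [112, 89, 60]), (327, 256, [113, 100, 69]), (345, 243, [108, 97, 66])]
0.5 [(328, 238, [101, 70, 45]), (330, 256, [123, 110, 76]), (348, 242, [112, 100, 70])]
0.55 [(332, 238, [110, 106, 91]), (334, 255, [119, 106, 73]), (351, 241, [111, 99, 69])]
0.6 [(336, 237, [50, 44, 34]), (337, 254, [109, 99, 68]), (355, 240, [186, 169, 121])]
```

The door is following, at about 0.18 rad. Now the last stretch past the catch.

```bash
python3 -m inch '[{"ax":0,"ay":0,"az":0,"x":5,"y":0,"z":-6,"hand":1},{"ax":0,"ay":0,"az":0,"x":5,"y":0,"z":-7,"hand":1},{"ax":0,"ay":0,"az":0,"x":4,"y":0,"z":-6,"hand":1},{"ax":0,"ay":0,"az":0,"x":4,"y":0,"z":-7,"hand":1},{"ax":0,"ay":0,"az":0,"x":0,"y":0,"z":0,"hand":1}]'
python3 -m inch '[{"ax":0,"ay":0,"az":0,"x":0,"y":0,"z":-3,"hand":1},{"ax":0,"ay":0,"az":0,"x":0,"y":0,"z":0,"hand":1},{"ax":0,"ay":0,"az":0,"x":0,"y":0,"z":0,"hand":1}]'
python3 - <<'E'
from h import *
plan(C(-77,45,116),[0,0,-1],cdir([0,1,0]))
E
```

```text
time: 27.23
eef_pos: [0.543, 0.0582, 0.1159]
tcp_rot: [0.455, 0.539, -0.539, -0.459]
contact_force: [0.2, -0.3, -0.4]
opening: 0.002
time: 27.48
eef_pos: [0.5448, 0.058, 0.1155]
tcp_rot: [-0.455, -0.539, 0.54, 0.459]
contact_force: [-0.4, 0.8, 0.8]
opening: 0.002
t 27.48 pos [0.5448 0.058  0.1155] C [-77.2  42.8 115.5] F [-0.4  0.8  0.8] q [-0.08  0.15  1.98  0.    1.01 -1.82]
turn [-0.005 -0.001  0.004] rows 0.1 | shift mm [ 2.2 -0.5 -0.2] rows 0.1 | before-turn axes [ 2.2 -0.5 -0.2]
```

```bash
for i in 1 2 3; do python3 -m inch '[{"ax":0,"ay":0,"az":0,"x":0,"y":0,"z":-3,"hand":1},{"ax":0,"ay":0,"az":0,"x":0,"y":0,"z":0,"hand":1}]' | grep -E "eef|contact"; done
python3 - <<'E'
from h import *
plan(C(-77,45,116),[0,0,-1],cdir([0,1,0]))
E
```

```text
eef_pos: [0.547, 0.0586, 0.1152]
contact_force: [-3.3, 0.3, 1.0]
eef_pos: [0.5471, 0.0586, 0.1152]
contact_force: [-12.4, -1.6, 9.0]
eef_pos: [0.5471, 0.0587, 0.1152]
contact_force: [-22.1, -4.2, 15.2]
t 27.98 pos [0.5471 0.0587 0.1152] C [-74.8  43.  115.2] F [-22.1  -4.2  15.2] q [-0.08  0.17  1.97 -0.    1.03 -1.81]
turn [-0.026  0.001  0.005] rows 0.2 | shift mm [ 2.  -0.8  2.2] rows 0.1 | before-turn axes [ 2.  -0.7  2.2]
```

```bash
python3 -m inch '[{"ax":0,"ay":0,"az":0,"x":0,"y":0,"z":12,"hand":1},{"ax":0,"ay":0,"az":0,"x":0,"y":0,"z":20,"hand":1},{"ax":0,"ay":0,"az":0,"x":0,"y":-30,"z":10,"hand":1},{"ax":0,"ay":0,"az":0,"x":0,"y":-40,"z":0,"hand":1},{"ax":0,"ay":0,"az":0,"x":0,"y":-40,"z":0,"hand":1}]'
for i in 1 2; do python3 -m inch '[{"ax":0,"ay":0,"az":0,"x":-40,"y":0,"z":0,"hand":1},{"ax":0,"ay":0,"az":0,"x":-40,"y":0,"z":0,"hand":1},{"ax":0,"ay":0,"az":0,"x":-40,"y":0,"z":0,"hand":1},{"ax":0,"ay":0,"az":0,"x":-40,"y":0,"z":0,"hand":1},{"ax":0,"ay":0,"az":0,"x":-40,"y":0,"z":0,"hand":1}]'|tail -2; done
cat > fin.py <<'E'
from h import *
for n,f in(('side','side0.png'),('scene','scene0.png')):
    c=read_camera(n); a=c['img'][:,:,::-1].astype(int); o=cv2.imread('pics/'+f).astype(int); cv2.imwrite('pics/end_'+n+'.png',a.astype(np.uint8))
    m=(np.abs(a-o).max(2)>30).astype(np.uint8); m=cv2.morphologyEx(m,cv2.MORPH_OPEN,np.ones((2,2)))
    k,l,st,ce=cv2.connectedComponentsWithStats(m)
    print(n,[tuple(int(v) for v in s) for s in st[1:] if s[4]>12])
    pts=np.array([proj(c,C(*p)) for p in((-70,-100,0),(-70,100,0),(-70,-100,150),(-70,100,150),(0,-100,0),(0,100,0),(0,-100,152),(0,100,152))],np.float32)
    q=np.zeros((480,640),np.uint8); cv2.fillConvexPoly(q,cv2.convexHull(pts).astype(int),1); print('door zone px',q.sum(),'changed',(m*q).sum(), 'bbox',cv2.boundingRect(pts))
    for (x,y) in((-60,45),(-60,90),(-60,0)): 
        u,v=[int(round(t)) for t in proj(c,C(x,y,125))]; print('bar',(u,v),o[v,u],a[v,u])
s=get_state();print(s['time'],s['eef_pos'],s['contact_force'])
E
python3 fin.py
```

```text
time: 28.4
eef_pos: [0.5114, 0.0522, 0.2257]
tcp_rot: [-0.455, -0.538, 0.54, 0.46]
contact_force: [1.8, -0.0, 0.5]
opening: 0.006
contact_force: [0.1, 0.0, -0.6]
opening: 0.002
contact_force: [1.0, -0.1, 0.2]
opening: 0.001
side [(531, 11, 109, 92, 3188), (377, 30, 152, 103, 6654), (557, 46, 62, 71, 1352), (437, 51, 6, 5, 14), (547, 54, 5, 9, 18), (547, 114, 10, 12, 66), (468, 124, 4, 5, 14), (429, 125, 72, 155, 4067), (516, 155, 50, 55, 1086), (417, 158, 6, 7, 38), (561, 165, 18, 9, 63), (577, 174, 63, 111, 3561), (492, 200, 83, 94, 3137), (464, 214, 27, 73, 705), (332, 245, 11, 17, 39), (343, 253, 9, 15, 37), (444, 259, 9, 27, 128), (505, 264, 5, 20, 43), (310, 280, 45, 48, 1318), (448, 286, 70, 67, 2131), (577, 287, 42, 46, 716), (606, 292, 3, 9, 18), (519, 307, 28, 30, 265), (499, 313, 16, 29, 168), (614, 312, 5, 6, 19), (586, 323, 36, 28, 439), (481, 341, 17, 11, 53), (496, 351, 5, 6, 16), (492, 359, 14, 8, 46)]
door zone px 3359 changed 22 bbox (287, 187, 56, 94)
bar (318, 236) [43 69 98] [ 45  74 103]
bar (311, 248) [43 69 97] [46 71 97]
bar (325, 225) [ 44  71 100] [ 46  73 103]
scene [(96, 0, 136, 66, 3197), (202, 0, 4, 9, 25), (224, 0, 83, 78, 3581), (0, 26, 246, 270, 21979), (240, 44, 26, 43, 447), (93, 49, 5, 7, 21), (189, 50, 6, 18, 55), (192, 69, 4, 5, 15), (262, 74, 52, 74, 2287), (249, 115, 8, 6, 24), (6, 128, 6, 4, 20), (245, 162, 16, 5, 38), (311, 203, 50, 40, 1003), (16, 215, 17, 13, 121), (323, 241, 14, 8, 30), (298, 250, 6, 4, 14), (280, 254, 16, 9, 39), (67, 278, 65, 34, 1270), (135, 290, 12, 9, 75)]
door zone px 3494 changed 272 bbox (274, 222, 75, 75)
bar (321, 237) [33 56 87] [ 38  72 104]
bar (334, 231) [37 68 99] [ 51  86 119]
bar (307, 244) [27 53 85] [ 38  69 103]
29.3333 [ 0.57795891 -0.34843301  0.22357224] [0.71631555 0.48932405 0.35981567]
```

```bash
cat > pc.py <<'E'
import cv2,numpy as np
for n,(x0,y0,x1,y1) in dict(side=(284,190,336,266),scene=(276,224,350,270)).items():
    o=cv2.imread(f'pics/{n}0.png',0).astype(np.float32);a=cv2.imread(f'pics/end_{n}.png',0).astype(np.float32)
    W=cv2.createHanningWindow((x1-x0,y1-y0),cv2.CV_32F)
    print(n,cv2.phaseCorrelate(o[y0:y1,x0:x1],a[y0:y1,x0:x1],W))
    try: print(cv2.findTransformECC(o[y0:y1,x0:x1],a[y0:y1,x0:x1],np.eye(2,3,dtype=np.float32),cv2.MOTION_TRANSLATION))
    except cv2.error as e: print(e)
    u={'side':(300,225,345,262),'scene':(302,228,342,252)}[n]
    t=o[u[1]:u[3],u[0]:u[2]]; r=cv2.matchTemplate(a[u[1]-6:u[3]+6,u[0]-6:u[2]+6],t,cv2.TM_CCOEFF_NORMED); print(np.subtract(cv2.minMaxLoc(r)[3],6),r.max())
E
python3 pc.py
```

```text
side ((-0.54606913651007, -0.06416832349024304), 1.0285253330513282)
(0.9302265007520706, array([[ 1.        ,  0.        , -0.38697234],
       [ 0.        ,  1.        , -0.34428245]], dtype=float32))
[-1  0] 0.9443042
scene ((0.9098707138461393, 0.6522825265085466), 0.9338461139467027)
(0.8049984156417825, array([[1.       , 0.       , 0.5655179],
       [0.       , 1.       , 0.6003128]], dtype=float32))
[1 1] 0.9163698
```

The door now sits slightly further closed than at the start: the bar shifted about 0.5 px in the side view and about 1 px in the scene view, both towards shut. Handing in.

```bash
python3 -c "
from plant import sign_off,get_state
s=get_state();print(s['time'],s['contact_force'].round(1)); print(sign_off())"
```

```text
29.3333 [0.7 0.5 0.4]
the job is handed in; nothing more can be done
None
```

The stone box is in the cupboard, the door is shut, and I handed the job in at about 29.3 s with the arm well clear. `sign_off` gave no verdict.

**What I did:** I pulled the door ajar by its bar until it met about 9 N, at roughly 0.29 rad in the picture. I pressed the catch fully down through the gap, against about 7 N, and drew the door to about 1.9 rad. I stood the stone against the ledge, centre at x ≈ -71, y ≈ -1 mm in the cupboard frame, and let go. I tipped it over, pushed it inside and swung the door shut, ending against a firm stop at 22 N.

**What the last checks showed:**
- **Door:** in both fixed cameras the pull bar sits 0.5 to 1 px further shut than at the start.
- **Stone:** no stone colour was left on the ledge. From the fingertip's last position its near end is about 11 mm inside the front plane.
- **Robot:** it reads about zero contact force.

**Not confirmed:**
- **Catch:** I did not see it spring up. I infer it from the firm stop and the door position.
- **Stone lying flat inside:** I infer this from its flat position on the ledge and the level push. That check was by colour samples only, because the picture allowance was used up.
- **Ajar angle:** my reading of about 0.29 rad was a little below the stated 0.33. I pulled the door further before pressing the catch.
- **Bystanders:** I did not measure them. There was no sign of touching any of them.

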